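# Pin the swing gate to the drilling jig

## Robot

A 6-joint arm with a two-finger parallel gripper is mounted at the origin on a cart in front of the work surface, level with it; the furniture and walls round the work are solid. World frame = base frame: x ahead of the robot, y to its left, z up, the work surface at z = 0. Lengths are in m, angles in rad, forces in N, time in s.
With the tool pointing down it reaches from about 0.4 to 0.825 m from the base axis. Payload 7 kg.
Tool frame: the origin (TCP) lies midway between the tips of the shut fingers; the grasp point (between the pads) lies 19 mm behind it; z points along the fingers, x is the direction in which the jaws open and shut, and the axes are right-handed (so a half turn about z gives the same grasp; the last joint's range is limited). The gripper opens to 88 mm and grips with 3 to 60 N. Pads are 19 mm wide; open, the fingers measure 130 mm over their backs; the gripper's body (78 mm by 193 mm) begins 47 mm behind the grasp point.
Start: joints at [-0.918, 0.359, 0.012, 0, -1.224, -0.288], TCP at [0.241, -0.631, 0.199] pointing down, gripper open.
Joint ranges: [-3.07, 3.07], [-1.43, 2.12], [-1.02, 1.25], [-3.03, 1.67], [-3.05, -0], [-3.03, 3.03]. Speed limits (rad/s): [2.39, 2.39, 3.01, 3.14, 3.14, 3.14].

## Interface

Orientations are given as [roll, pitch, yaw] about the fixed x, y, z axes, in that order (R = Rz(yaw) Ry(pitch) Rx(roll)).
In Python, from station import arm, grab_frame, camera_params gives the robot as it stands.
- The arm moves only by the shell command python3 -m handwheel 'ROWS' [FORCE]. ROWS is JSON, a list that holds one entry, the list of rows, each a list of 5 numbers: the finger opening in m, from 0 to 0.0876, then the shift along the tool's x, y, z in m, then the turn about the tool's z in degrees. A call has 1 to 20 rows; each row is the pose to reach, as a shift and turn from the pose measured when the call began, along the tool's axes at that moment; what a row does not reach only later rows make up. A row lasts 1/12 s, in which the tool goes at most 41.7 mm and 7.16 degrees, less where a joint would pass 70% of its speed; a pose out of reach is approached as far as the arm can. A call with a gripper value outside its range is refused whole. The fingers move at their own pace and stop on an object; FORCE is the grip in N (left out, the last holds). Time passes only in rows, so rows that repeat a pose let the fingers close. It gives the time, the measured TCP pose, the force and the opening at its end, in the units of the state.
- arm.get_state(): the state, without advancing time (a new reading comes with each control period).
- grab_frame(name): name is "scene" or "top"; returns the picture (420x560x3 uint8, blue, green, red); there is no depth.
- camera_params(name): a dict with "intrinsics" (3x3 intrinsics, pixels), "R" (3x3) and "t" (3): a world point X has camera coordinates R X + t. Camera axes: x right, y down, z forward; pixel columns grow to the right and rows downward; lengths in m; the calibration is good to about 2 mm. A picture is of the moment at which its call begins. camera_params takes no time and is no camera call.
- arm.job_done(): hands the job in, once; it reports no verdict.
The state is a dict: "t": time; "q": joint angles; "qd": joint speeds; "joint_efforts": joint torques, N m; "eef_pos": TCP position; "ee_rot": TCP orientation; "force": force on the tool from outside, world axes, zero at the start; "moment": the same for the moment, N m; "width": finger opening in m.
Only numpy, scipy, OpenCV 4.12 (cv2) and the standard library are available. Lean on these libraries where they do the work, as an engineer would, in place of code of your own. Each camera call takes 0.05 s, during which the arm holds its last target.

## Task

Hang the swing gate on the drilling jig: lay the gate flat along the jig's deck with its eye over the slot, then take the square-headed hinge pin from its stand and push it down through the eye and through the sliding knuckle hidden under the slot, past its spring ball, until the head sits flush on the eye. Feel for the knuckle's bore and never force the pin: pressing it with about 40 N or more is too much. Leave the try square, the file and the tape measure where they lie, and let go at the end.

Things in the scene. Friction and masses are not known exactly. Their poses are not given: they have to be found in the camera images.
- jig_base: Fixed jig: dark steel deck 150 x 90 x 6 mm, its top 50 mm above the table, on two side walls with bolted foot flanges (134 mm wide over all). Origin: centre of the underside, on the table; x along the deck, z up. Under the slot lies the lower hinge knuckle, a steel block 36 x 60 x 25 mm that slides stiffly (about 3 N) along the jig's y.
- knuckle_mid (a point): Middle of the knuckle's travel at its top face, 7 mm under the deck's top, fixed to the jig. The bore (11.2 mm, vertical, right through, sharp-edged) starts up to 8 mm either side of here along the jig's y, none along x; not measured. A tip within about 2 mm of it is led in; elsewhere it meets flat steel. 14 mm down the bore a spring ball takes some 5 to 10 N to pass.
- slot (a point): Centre of the slot at the deck's top, 45 mm from the jig's origin along -x. The slot is 16 mm (x) by 30 mm (y), right through the deck.
- gate: Loose half of the hinge, bright steel, 0.3 to 0.55 kg: a square eye 36 x 36 x 16 mm with a vertical 11.2 mm hole; from it a flat bar 30 mm wide, 10 mm thick runs along +x to x = 111 mm, with a low button (17 mm high) at x = 96 mm. Origin: axis of the hole at the underside; z up. Starts flat on the table; goes flat on the deck, bar along the deck towards the jig's +x.
- grip_tab (a point): Centre of the top of the gate's upright grip tab, 55 mm from the hole along the gate's x, 48 mm above its underside. The tab is 14 mm thick (y), 30 mm long (x) and stands 38 mm above the bar.
- eye_top (a point): Axis of the gate's hole at the eye's top face, 16 mm above the gate's origin.
- hinge_pin: Loose steel pin, 80 g: round shank 10 mm thick and 54 mm long, with a square head 20 x 20 x 28 mm on top (sides along the pin's x and y). The foot is tapered to 6 mm over its last 3 mm. Origin: centre of the foot (tip), z along the pin to the head. Starts upright in the stand, the head's underside on the stand's top.
- pin_head (a point): Centre of the underside of the pin's head, 54 mm above the tip.
- pin_stand: Fixed aluminium block 50 x 50 x 62 mm with a 13 mm hole in which the pin stands. Origin: centre of its underside.
- square: Try square, 110 x 171 x 23 mm, lying on the table: bystander. Origin: centre of its underside.
- file: Flat file with a wooden handle, 310 x 27 x 28 mm, lying on the table: bystander. Origin: centre of the underside.
- tape: Yellow tape measure, 36 x 68 x 62 mm, standing on the table: bystander. Origin: centre of the underside.
Mind the look-alikes: they are no part of the job. Leave any yellow look-alike of the hinge_pin alone.

How it is judged:
On the way, in this order (a step that is already met when the one before it is completed fails the run):
1. the gate lies flat on the deck with its eye over the slot (z of gate in the frame of jig_base between 0.047 and 0.053 m and angle between gate's own z axis and vertical below 0.05 rad and horizontal distance between gate and slot below 0.015 m), for 0.2 s.
2. the pin is home: through the eye and the knuckle, its head flush on the eye, while the gate lies flat (z of gate in the frame of jig_base between 0.047 and 0.053 m and angle between gate's own z axis and vertical below 0.05 rad and z of pin_head in the frame of eye_top below 0.002 m and horizontal distance between pin_head and eye_top below 0.003 m and angle between hinge_pin's own z axis and vertical below 0.06 rad and z of hinge_pin in the frame of jig_base below 0.016 m and horizontal distance between hinge_pin and slot below 0.015 m), for 0.2 s.
At the end, for the whole second after the job is handed in: Gate flat on the deck (3 mm, 0.05 rad), bar along it within 20 degrees; pin upright (0.06 rad) through eye, slot and knuckle: head underside within 2 mm of the eye top and 3 mm of its axis, tip under 16 mm above the table and within 15 mm of the slot centre; all at rest (all of step 2 and angle between the x axis of gate and the x axis of jig_base, either way round below 0.35 rad and linear speed of each of hinge_pin, gate below 0.02 m/s); the robot touches nothing.
It fails at once if the pin is pressed on the jig or its knuckle with more than 40 N (contact force between hinge_pin and jig_base above 40 N).
It fails at once if the pin is pressed on the gate with more than 40 N (contact force between hinge_pin and gate above 40 N).
It fails at once if the square, the file or the tape measure is moved more than 30 mm (distance of any of square, file, tape from where it was at the start of the episode above 0.03 m).
It also fails if it takes over 58 s, if anything falls off the work surface, if the arm or the gripper's body presses on something with over 40 N, if the wrist force passes 120 N, or if a joint passes its speed limit or range.

## Working session

There is one attempt and no reset: what is moved stays moved. The work goes in short steps, Python scripts to look and compute and a shell command to move; the robot and the scene stay as the last step left them, time stands still between calls to the robot, and variables do not carry over. Pictures are saved under pics/ and viewed, and the job is handed in when it is done.

```bash
mkdir -p pics; ls
python3 - <<'E'
from station import arm, grab_frame, camera_params
import cv2
s=arm.get_state(); print({k:(v if not hasattr(v,'tolist') else v.tolist()) for k,v in s.items()})
for n in("scene","top"):
    cv2.imwrite(f"pics/{n}0.png",grab_frame(n)); p=camera_params(n); print(n,p)
E
```

```text
pics
{'t': 0.0, 'q': [-0.9179017448656879, 0.35938762775961924, 0.01104424064475447, -0.00035805764834759773, -1.2240845682154873, -0.28813880039218215], 'qd': [-0.0011041138201151515, 0.0003066260635708984, 0.0011088728371654662, 0.0007187125843269562, 0.000177308363285515, 0.0003236348231221172], 'joint_efforts': [-0.00020267675154173048, -58.27157378196716, 29.30341064929962, 6.996543109416962, 0.006917002756381407, -0.00016150554984051269], 'eef_pos': [0.2405907267534288, -0.6300886315582052, 0.197714452958981], 'ee_rot': [-3.141451668701555, -0.0016600209540214017, 1.9354300460629283], 'force': [0.9976945757835626, -1.1750136234083433, -0.38175834376170587], 'moment': [0.059327850322048195, -0.017870139597390484, 0.03393102369445142], 'width': 0.08783258074151253}
scene {'intrinsics': array([[388.72094191,   0.        , 279.36341537],
       [  0.        , 388.72094191, 204.34623409],
       [  0.        ,   0.        ,   1.        ]]), 'R': array([[ 0.52394461, -0.85174502,  0.00353218],
       [-0.34883648, -0.21836369, -0.91138928],
       [ 0.77704258,  0.47628534, -0.41153021]]), 't': array([-0.40399003,  0.24749432,  0.63837282])}
top {'intrinsics': array([[416.4848602 ,   0.        , 284.46811619],
       [  0.        , 416.4848602 , 207.3175524 ],
       [  0.        ,   0.        ,   1.        ]]), 'R': array([[ 0.00340886, -0.99994369,  0.01004936],
       [-0.9907231 , -0.00474234, -0.13581326],
       [ 0.13585327, -0.00949316, -0.99068349]]), 't': array([-0.14272302,  0.56248029,  1.03102084])}
```

View pics/scene0.png

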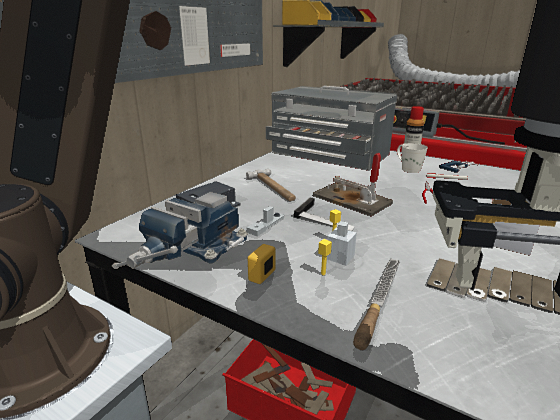

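View pics/top0.png

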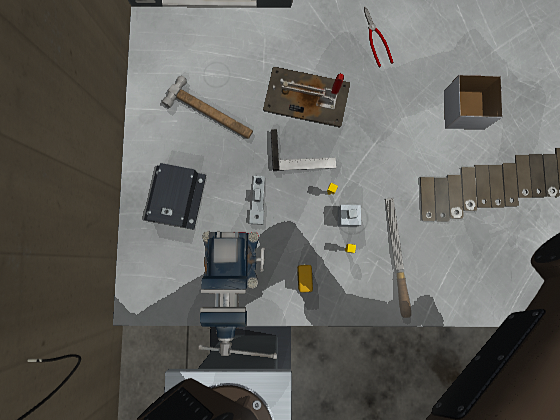

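Run:
```python
import cv2
im=cv2.imread("pics/top0.png")
cv2.imwrite("pics/top0_jig.png",cv2.resize(im[155:240,130:220],None,fx=6.5,fy=6.5,interpolation=cv2.INTER_CUBIC))
cv2.imwrite("pics/top0_gate.png",cv2.resize(im[165:235,220:310],None,fx=8,fy=8,interpolation=cv2.INTER_CUBIC))
cv2.imwrite("pics/top0_pin.png",cv2.resize(im[170:260,300:400],None,fx=6.5,fy=6.5,interpolation=cv2.INTER_CUBIC))
s=cv2.imread("pics/scene0.png")
cv2.imwrite("pics/scene0_c.png",cv2.resize(s[170:290,230:390],None,fx=5,fy=5,interpolation=cv2.INTER_CUBIC))
```

```text
(no output)
```

View pics/top0_jig.png

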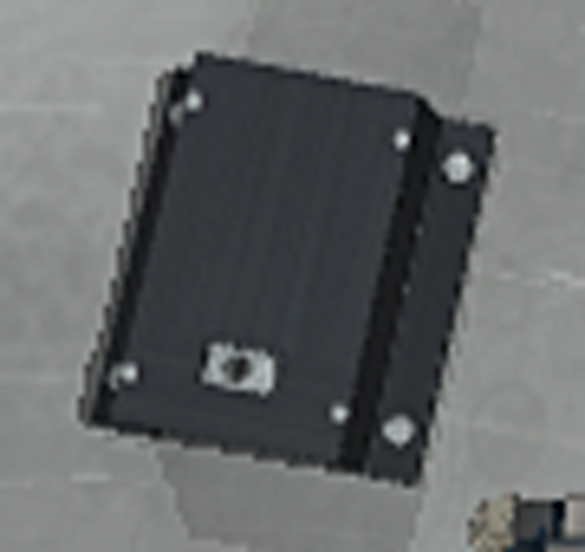

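View pics/top0_gate.png

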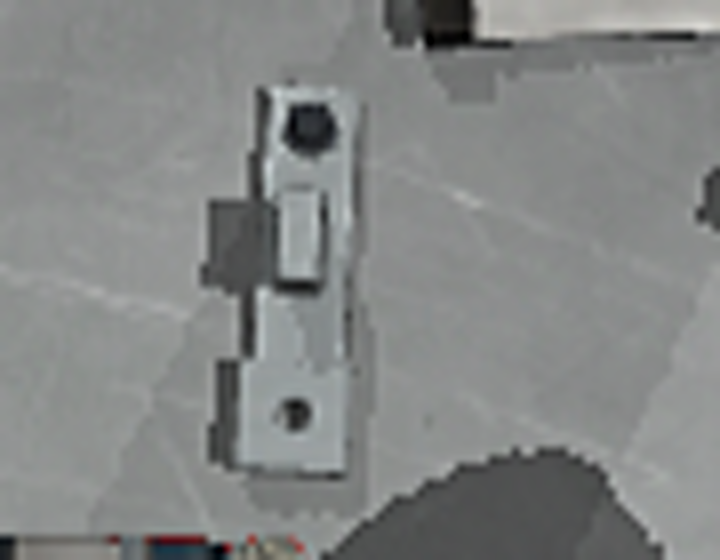

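View pics/top0_pin.png

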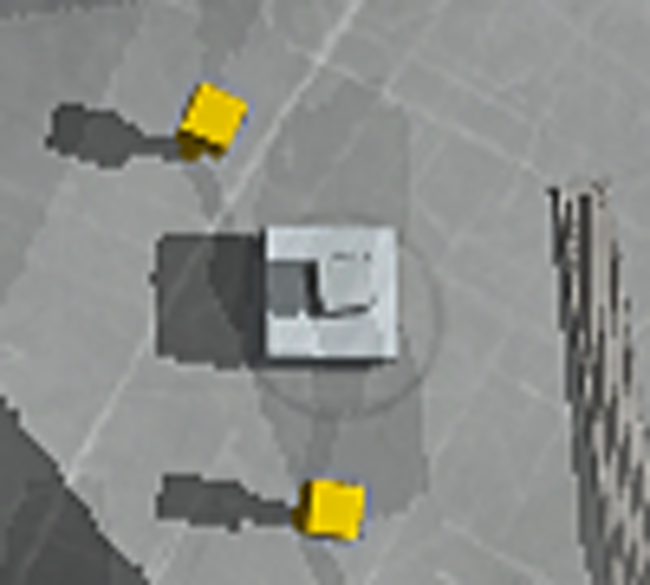

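View pics/scene0_c.png

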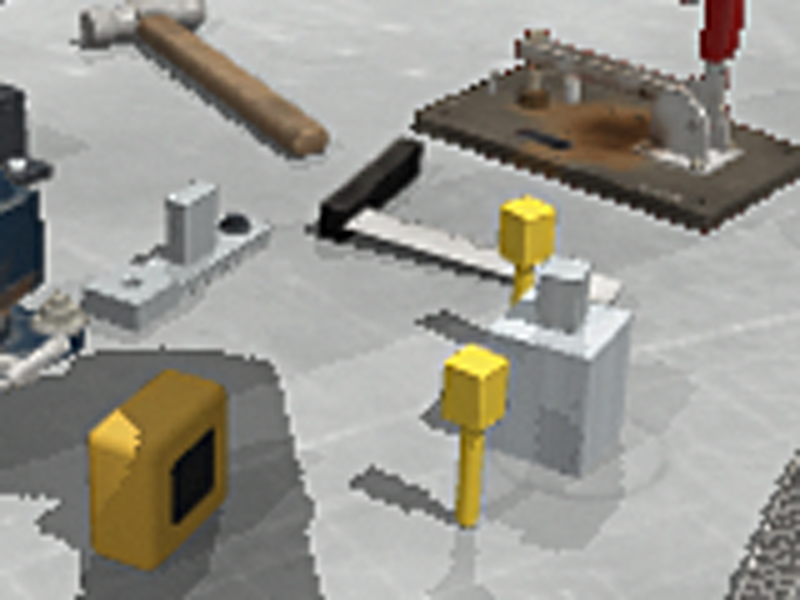

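```bash
cat > h.py <<'E'
import numpy as np, cv2
from station import arm, grab_frame, camera_params
P={n:camera_params(n) for n in("scene","top")}
def ray(n,u,v):
    p=P[n];d=p["R"].T@np.linalg.solve(p["intrinsics"],[u,v,1]);c=-p["R"].T@p["t"];return c,d
def at(n,u,v,z):
    c,d=ray(n,u,v);return c+d*(z-c[2])/d[2]
def tri(a,b):
    # a=(u,v) scene b=(u,v) top
    M=[];r=[]
    for n,(u,v) in(("scene",a),("top",b)):
        c,d=ray(n,u,v);d/=np.linalg.norm(d);A=np.eye(3)-np.outer(d,d);M.append(A);r.append(A@c)
    return np.linalg.lstsq(np.vstack(M),np.hstack(r),rcond=None)[0]
def proj(n,X):
    p=P[n];c=p["R"]@np.array(X)+p["t"];c=p["intrinsics"]@c;return c[:2]/c[2]
def crop(src,out,x0,y0,x1,y1,f):
    im=cv2.imread(src) if isinstance(src,str) else src
    cv2.imwrite(out,cv2.resize(im[y0:y1,x0:x1],None,fx=f,fy=f,interpolation=cv2.INTER_CUBIC))
def full(cx,cy,x0,y0,f): return x0+(cx+.5)/f-.5, y0+(cy+.5)/f-.5
E
python3 - <<'E'
from h import *
np.set_printoptions(precision=4,suppress=True)
print("camtop",ray("top",0,0)[0])
T=lambda cx,cy,x0,y0,f,z: at("top",*full(cx,cy,x0,y0,f),z)
for n,c in dict(s1=(193,100),s2=(402,139),s3=(339,412),s4=(128,373),slot=(239,368),e0=(198,55),e1=(425,98),e2=(350,466)).items(): print(n,T(*c,130,155,6.5,.05))
print("bore",T(238,368,130,155,6.5,.043))
for n,c,z in(("hole",(294,412),.016),("btn",(310,128),.017),("tab",(301,235),.048)): print(n,T(*c,220,165,8,z))
print("pin",T(345,283,300,170,6.5,.090),"stand",T(332,291,300,170,6.5,.062))
for n,a,b in(("vise",(203,192),(235,240)),):print(n,tri(a,b))
crop("pics/top0.png","pics/j2.png",140,190,200,235,13)
crop("pics/top0.png","pics/p2.png",330,195,375,235,16)
crop("pics/top0.png","pics/v2.png",190,220,280,300,8)
crop("pics/scene0.png","pics/v3.png",130,170,270,275,5.5)
E
```

```text
camtop [ 0.4177 -0.1303  1.0992]
s1 [0.6568 0.1814 0.05  ]
s2 [0.6416 0.0985 0.05  ]
s3 [0.5332 0.1193 0.05  ]
s4 [0.5481 0.2018 0.05  ]
slot [0.5502 0.1588 0.05  ]
e0 [0.675  0.1802 0.05  ]
e1 [0.6581 0.09   0.05  ]
e2 [0.5121 0.1143 0.05  ]
bore [0.5511 0.1611 0.043 ]
hole [ 0.5428 -0.0671  0.016 ]
btn [ 0.6372 -0.0712  0.017 ]
tab [ 0.596  -0.0704  0.048 ]
pin [ 0.5426 -0.3067  0.09  ] stand [ 0.5429 -0.3065  0.062 ]
vise [ 0.4566 -0.0068  0.1319]
```

View pics/j2.png

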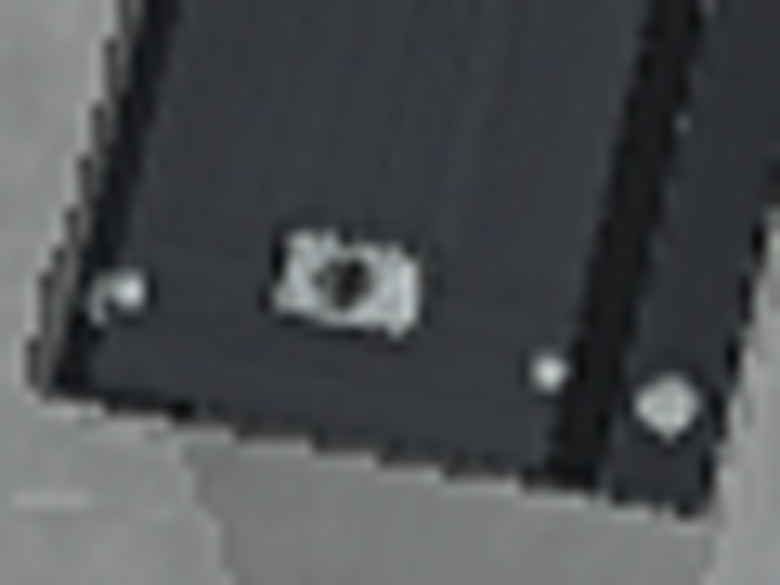

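View pics/p2.png

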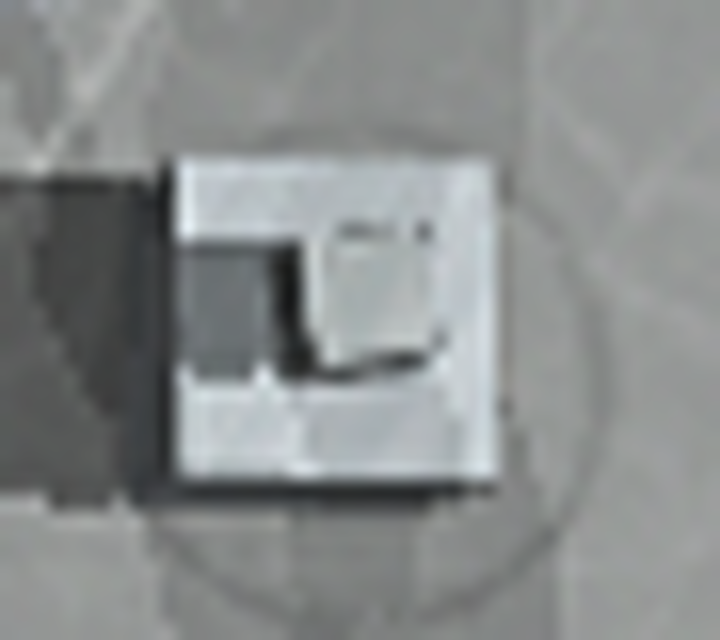

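View pics/v2.png

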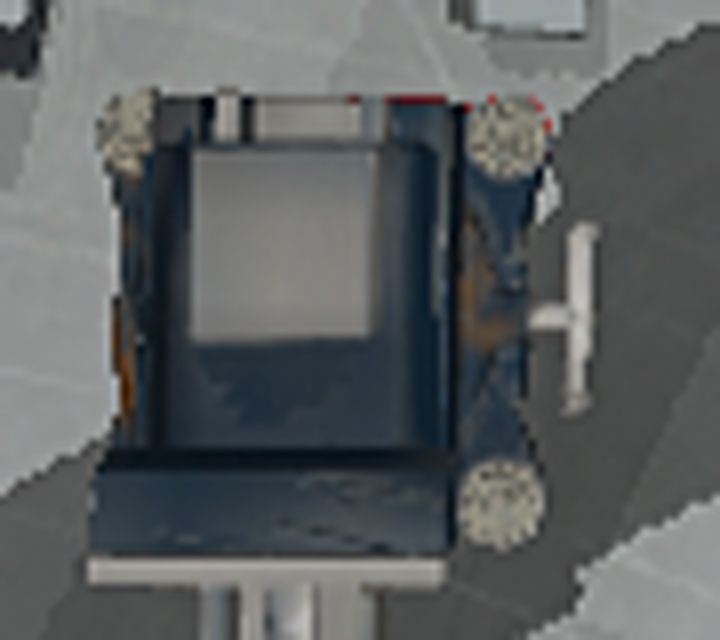

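View pics/v3.png

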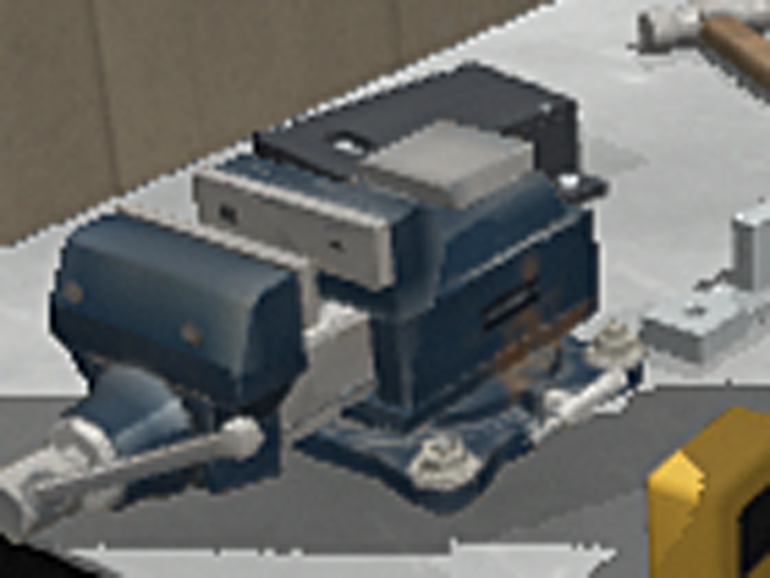

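Run:
```python
from h import *
np.set_printoptions(precision=4,suppress=True)
S=lambda cx,cy:full(cx,cy,230,170,5)
G=lambda cx,cy:full(cx,cy,220,165,8)
print("tab",tri(S(193,194),G(301,235)),at("scene",*S(193,194),.048))
print("hole",tri(S(133,283),G(294,412)),at("scene",*S(133,283),.016))
print("btn",at("scene",*S(235,218),.017))
pp=full(375,293,330,195,16)
print("pin",tri(S(563,269),pp),at("scene",*S(563,269),.09),at("top",*pp,.09))
V2=lambda x,y:full(x,y,190,220,8);V3=lambda x,y:full(x,y,130,170,5.5)
print("anvil",tri(V3(535,150),V2(375,150)),"body",tri(V3(597,205),V2(440,102)))
print("bore",at("top",*full(345,285,140,190,13),.043))
```

```text
tab [ 0.5964 -0.071   0.0483] [ 0.5973 -0.0713  0.048 ]
hole [ 0.5432 -0.0677  0.0169] [ 0.545  -0.0674  0.016 ]
btn [ 0.6388 -0.0721  0.017 ]
pin [ 0.543  -0.307   0.0902] [ 0.5429 -0.3065  0.09  ] [ 0.5432 -0.3075  0.09  ]
anvil [ 0.4789 -0.0274  0.1149] body [ 0.4964 -0.0451  0.0854]
bore [0.5504 0.1614 0.043 ]
```

```bash
cat >> h.py <<'E'
from scipy.spatial.transform import Rotation as Ro
def go(x,y,z,yawdeg):
    s=arm.get_state();R=Ro.from_euler("xyz",s["ee_rot"]).as_matrix()
    d=R.T@(np.array([x,y,z])-s["eef_pos"])
    turn=-(yawdeg-np.degrees(np.arctan2(R[1,0],R[0,0])));turn=(turn+180)%360-180
    print("shift mm",np.round(d*1000,1),"turn",round(turn,2),"| pos",np.round(s["eef_pos"],4),"rpy",np.round(s["ee_rot"],4),"F",np.round(s["force"],1),"w",round(s["width"],4),"t",round(s["t"],2),"q",np.round(s["q"],2))
E
python3 -c "
from h import *
go(.5968,-.071,.15,87.4)"
```

```text
shift mm [395.2 532.2  48.3] turn 23.5 | pos [ 0.2406 -0.6302  0.1978] rpy [-3.1414e+00 -1.5000e-03  1.9355e+00] F [ 0.   0.1 -0.3] w 0.088 t 0.1 q [-0.92  0.36  0.01 -0.   -1.22 -0.29]
```

```bash
python3 -m handwheel '[[[0.05,20,27,0,1],[0.05,44,59,0,3],[0.05,69,93,0,5],[0.05,94,126,0,7],[0.05,118,160,5,8],[0.05,143,193,10,10],[0.05,168,226,15,11],[0.05,193,260,20,12.5],[0.05,218,293,25,14],[0.05,242,326,30,15.5],[0.05,267,360,33,17],[0.05,292,393,36,18],[0.05,317,426,40,19],[0.05,341,459,44,20.5],[0.05,362,487,46,22],[0.05,379,510,48,23],[0.05,389,524,48,23.5],[0.05,395,532,48,23.5],[0.05,395,532,48,23.5],[0.05,395,532,48,23.5]]]' 30; python3 -c "
from h import *
go(.5968,-.071,.016,87.4)"
```

```text
t: 1.77
eef_pos: [0.6882, 0.0729, 0.1544]
ee_rot: [-3.14, -0.001, 1.525]
force: [-0.3, -0.9, 0.9]
width: 0.05
shift mm [-148.1  -84.6  138.4] turn 0.0 | pos [0.6882 0.0729 0.1544] rpy [-3.1402e+00 -1.1000e-03  1.5255e+00] F [-0.3 -0.9  0.9] w 0.05 t 1.77 q [ 0.39  0.41 -0.01 -0.   -1.15 -2.  ]
```

```bash
python3 -c "
from h import *
s=arm.get_state();print(np.round(s['qd'],4))
im=grab_frame('top');cv2.imwrite('pics/t1.png',im);cv2.imwrite('pics/s1.png',grab_frame('scene'))"; python3 -m handwheel '[[[0.05,0,0,0,0],[0.05,0,0,0,0]]]'; python3 -m handwheel '[[[0.05,-10,0,0,0],[0.05,-20,0,0,0],[0.05,-20,0,0,0],[0.05,-20,0,0,0]]]';python3 -m handwheel '[[[0.05,0,-10,0,0],[0.05,0,-20,0,0],[0.05,0,-20,0,0],[0.05,0,-20,0,0]]]'
```

```text
[ 0.4471  0.5058  0.6978  0.0047 -0.1909 -0.4474]
t: 2.03
eef_pos: [0.689, 0.0762, 0.1511]
ee_rot: [-3.137, -0.0, 1.53]
force: [0.4, 0.1, -0.6]
width: 0.05
t: 2.37
eef_pos: [0.6817, -0.0932, 0.1529]
ee_rot: [-3.138, -0.0, 1.53]
force: [1.8, -0.2, 0.6]
width: 0.0498
t: 2.7
eef_pos: [0.5133, -0.0856, 0.1526]
ee_rot: [-3.137, -0.0, 1.527]
force: [-0.7, 1.2, 1.7]
width: 0.0498
```

View pics/t1.png

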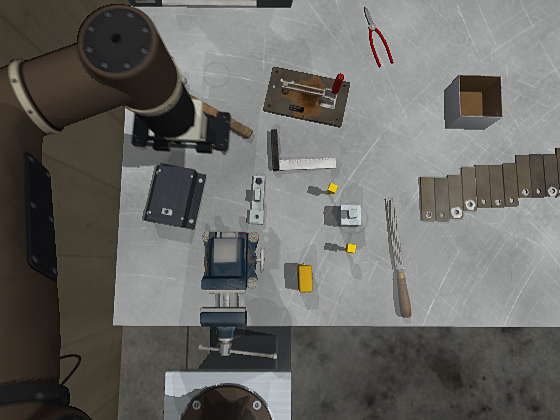

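Slip noted: the rows take metres and I typed millimetres. The arm ran at its speed cap and stopped when the rows ended. The picture shows nothing disturbed (gate still at (257,200), stand at (350,215), jig at (175,195)). From here I'll use metres.

```bash
sed -i 's/"shift mm",np.round(d\*1000,1)/"shift m",np.round(d,4)/' h.py; python3 -c "
from h import *
s=arm.get_state();print(np.round(s['qd'],3))
go(.5968,-.071,.15,87.4)"
```

```text
[ 0.252 -0.832 -1.017  0.002  0.209 -0.239]
shift m [0.0183 0.0828 0.0022] turn 0.1 | pos [ 0.5133 -0.0856  0.1526] rpy [-3.1371e+00 -2.0000e-04  1.5271e+00] F [-0.7  1.2  1.7] w 0.0498 t 2.7 q [ 0.21  0.14 -0.39 -0.   -1.04 -1.82]
```

```bash
python3 -m handwheel '[[[0.05,0.018,0.05,0,0],[0.05,0.018,0.083,0.002,0],[0.05,0.018,0.083,0.002,0],[0.05,0.018,0.083,0.002,0],[0.05,0.018,0.083,0.002,0],[0.05,0.018,0.083,0.002,0]]]' 30; python3 -c "
from h import *
go(.5968,-.071,.016,87.4)
cv2.imwrite('pics/t2.png',grab_frame('top'));crop(grab_frame('scene'),'pics/s2.png',160,90,360,240,4)"
```

```text
t: 3.2
eef_pos: [0.5963, -0.0719, 0.1504]
ee_rot: [-3.137, -0.0, 1.526]
force: [1.0, -0.2, -0.1]
width: 0.05
shift m [0.0009 0.0011 0.1344] turn 0.04 | pos [ 0.5963 -0.0719  0.1504] rpy [-3.1370e+00 -4.0000e-04  1.5261e+00] F [ 1.  -0.2 -0.1] w 0.05 t 3.2 q [ 0.2   0.28 -0.22 -0.   -1.08 -1.82]
```

View pics/s2.png

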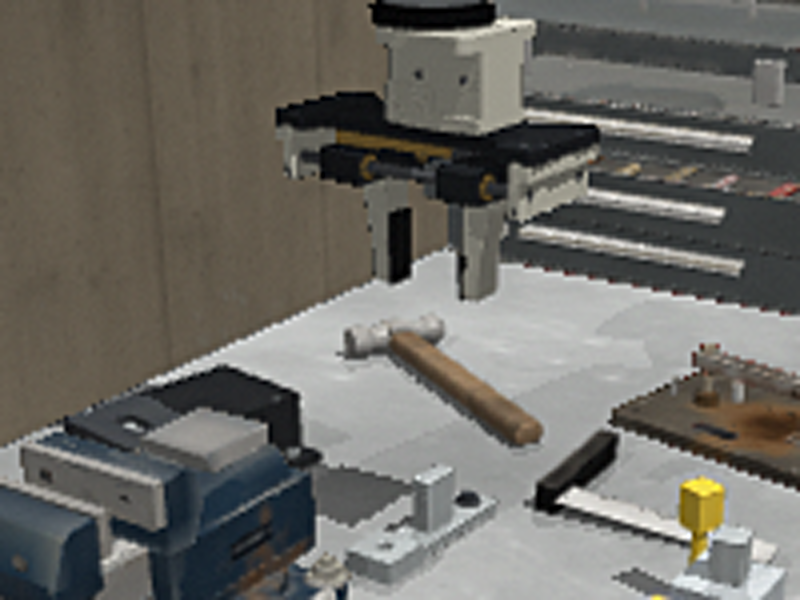

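```bash
python3 -m handwheel '[[[0.05,0.001,0.001,0.03,0],[0.05,0.001,0.001,0.06,0],[0.05,0.001,0.001,0.085,0],[0.05,0.001,0.001,0.092,0],[0.05,0.001,0.001,0.092,0],[0.05,0.001,0.001,0.092,0]]]' 30; python3 -c "
from h import *
print(proj('scene',[.5963,-.0719,.1504]))
go(.5968,-.071,.016,87.4)
crop(grab_frame('top'),'pics/t3.png',200,140,320,230,6);crop(grab_frame('scene'),'pics/s3.png',200,140,320,240,6)"
```

```text
t: 3.8
eef_pos: [0.5976, -0.0708, 0.0595]
ee_rot: [-3.138, 0.0, 1.527]
force: [0.4, -0.1, -0.8]
width: 0.0499
[267.84766586 172.69085267]
shift m [-0.0002 -0.0007  0.0435] turn 0.09 | pos [ 0.5976 -0.0708  0.0595] rpy [-3.138   0.      1.5269] F [ 0.4 -0.1 -0.8] w 0.0499 t 3.8 q [ 0.21  0.36 -0.33 -0.   -0.88 -1.82]
```

View pics/s3.png

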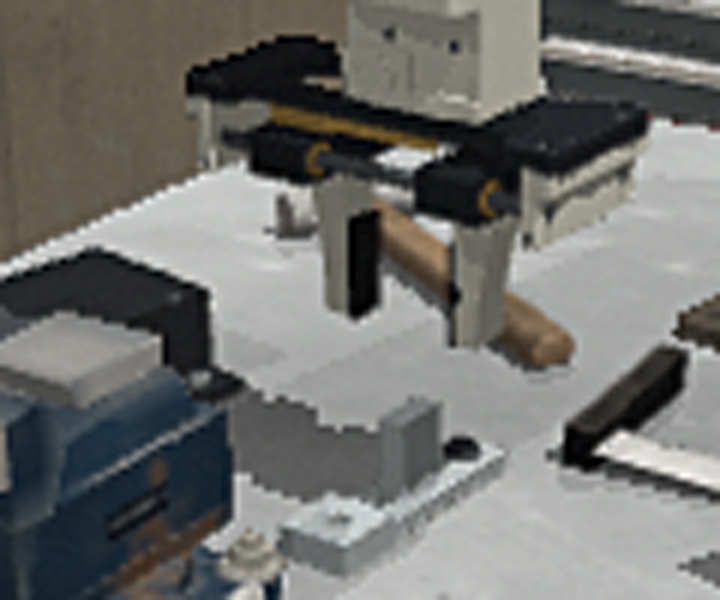

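View pics/t3.png

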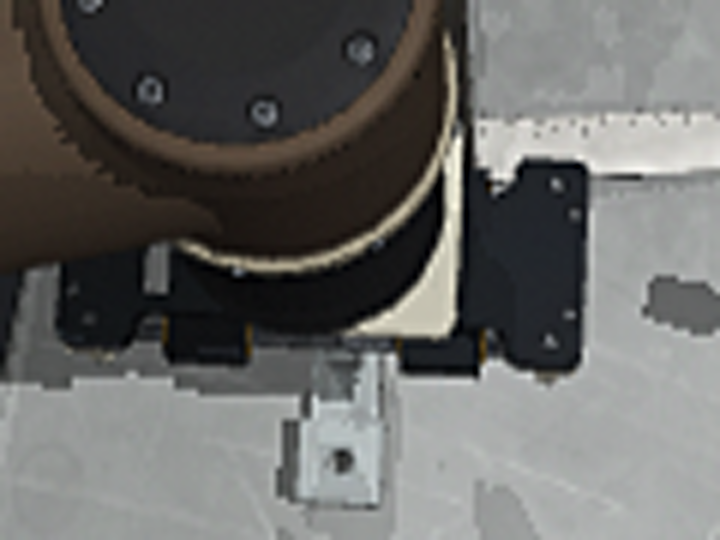

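```bash
python3 -c "
from h import *
print(proj('scene',[.5976,-.0708,.0595]),proj('top',[.5976,-.0708,.0595]),proj('top',[.5976,-.0708,.18]))"
```

```text
[268.06231619 204.44378396] [257.08588734 192.56935382] [254.12782253 183.392178  ]
```

```bash
python3 -m handwheel '[[[0.05,0,-0.001,0.01,0],[0.05,0,-0.001,0.02,0],[0.05,0,-0.001,0.026,0],[0.05,0,-0.001,0.03,0],[0.05,0,-0.001,0.03,0]]]' 30; python3 -c "
from h import *
go(.5968,-.071,.016,87.4)
s=arm.get_state()['eef_pos']
for dy in(-.025,.025): print(proj('scene',s+np.array([0,dy,0])))
crop(grab_frame('scene'),'pics/s4.png',220,150,320,225,8)"
```

```text
t: 4.32
eef_pos: [0.5965, -0.0707, 0.0291]
ee_rot: [-3.138, -0.0, 1.527]
force: [0.7, 0.5, 0.4]
width: 0.05
shift m [-0.0003  0.0004  0.0131] turn 0.07 | pos [ 0.5965 -0.0707  0.0291] rpy [-3.1380e+00 -2.0000e-04  1.5267e+00] F [0.7 0.5 0.4] w 0.05 t 4.32 q [ 0.21  0.4  -0.36 -0.   -0.82 -1.82]
[275.6851416  216.91268261]
[260.26873002 212.65915125]
```

View pics/s4.png

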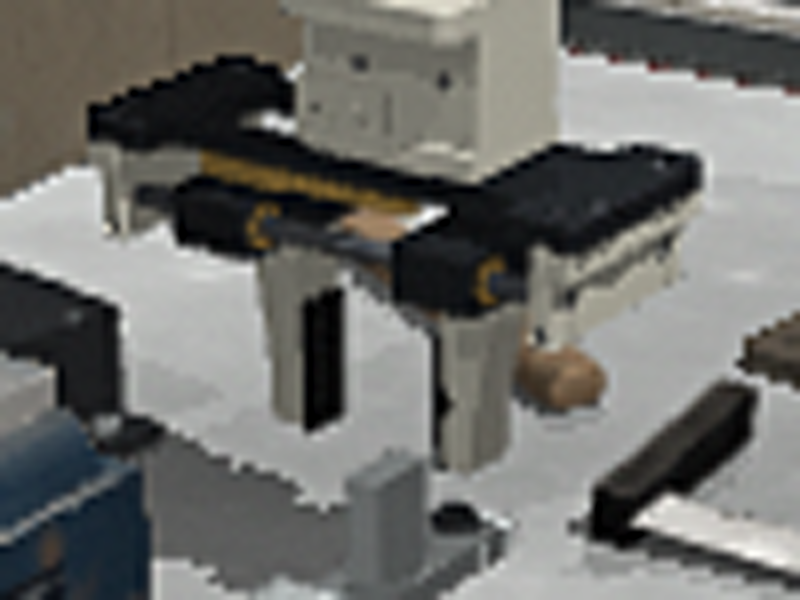

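```bash
python3 -c "
from h import *
s=arm.get_state()['eef_pos']
for d in((-.039,-.0965,.066),(-.039,.0965,.066),(-.039,-.0965,.1),(.039,-.0965,.1),(0,-.065,0),(-.01,-.046,0),(-.01,.025,0),(-.01,-.025,0),(-.01,.025,.02)): print(d,proj('scene',s+np.array(d)),(proj('scene',s+np.array(d))-[220,150])*8)
"
```

```text
(-0.039, -0.0965, 0.066) [292.02518513 205.19619014] [576.20148106 441.56952112]
(-0.039, 0.0965, 0.066) [229.75308546 189.44216913] [ 78.02468367 315.53735303]
(-0.039, -0.0965, 0.1) [292.2635924  192.37996707] [578.1087392  339.03973656]
(0.039, -0.0965, 0.1) [307.37485469 182.52385852] [698.99883755 260.19086818]
(0, -0.065, 0) [288.61719469 220.1743587 ] [548.93755755 561.39486961]
(-0.01, -0.046, 0) [280.49454728 219.90454185] [483.95637826 559.23633479]
(-0.01, 0.025, 0) [258.29171358 213.72548383] [306.33370866 509.80387064]
(-0.01, -0.025, 0) [273.77665453 218.03494945] [430.21323626 544.27959562]
(-0.01, 0.025, 0.02) [258.15299001 207.06517377] [305.22392009 456.5213902 ]
```

```bash
python3 -c "
from h import *
S=lambda x,y:full(x,y,200,140,6);T=lambda x,y:full(x,y,200,140,6)
print(tri(S(645,112),T(585,165)),tri(S(525,155),T(583,372)),tri(S(190,75),T(62,345)))
print('expected xy corners',.5976+.039,.5976-.039,-.0708-.0965,-.0708+.0965)"
```

```text
[ 0.63170338 -0.16638233  0.19580806] [ 0.55106782 -0.16147642  0.19964832] [0.5643449  0.02244231 0.19856983]
expected xy corners 0.6366 0.5586 -0.1673 0.0257
```

```bash
python3 -m handwheel '[[[0.05,0,0,0.006,0],[0.05,0,0,0.012,0],[0.05,0,0,0.013,0],[0.05,0,0,0.013,0]]]' 30; python3 -c "
from h import *
go(.5968,-.071,.016,87.4)
crop(grab_frame('scene'),'pics/s5.png',220,150,320,225,8)"
```

```text
t: 4.7
eef_pos: [0.5964, -0.0707, 0.016]
ee_rot: [-3.138, 0.0, 1.527]
force: [-0.7, -0.3, 0.0]
width: 0.05
shift m [-0.0003  0.0004 -0.    ] turn 0.08 | pos [ 0.5964 -0.0707  0.016 ] rpy [-3.1376  0.      1.5268] F [-0.7 -0.3  0. ] w 0.05 t 4.7 q [ 0.21  0.42 -0.37 -0.   -0.79 -1.82]
```

View pics/s5.png

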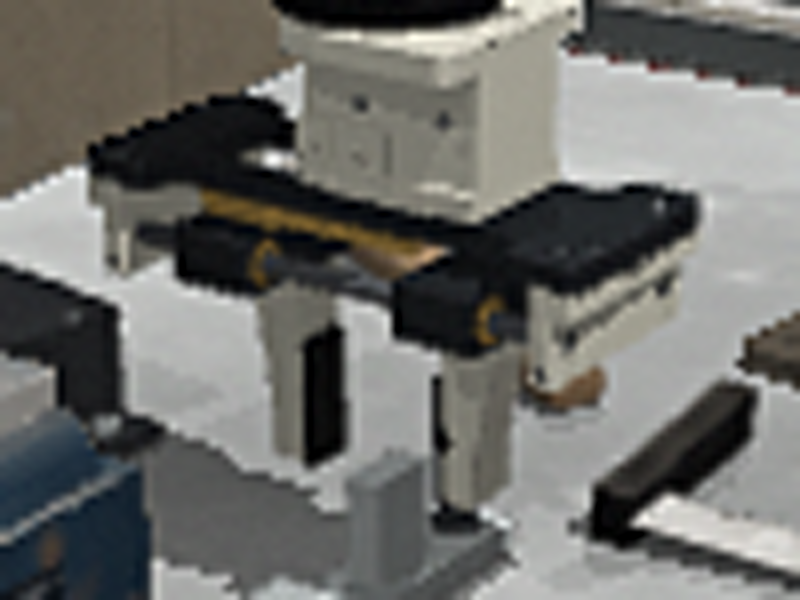

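```bash
python3 -m handwheel '[[[0.05,0,0,0.006,0],[0.05,0,0,0.012,0],[0.05,0,0,0.015,0],[0.05,0,0,0.016,0],[0.05,0,0,0.016,0]]]' 30; python3 -c "
from h import *
go(.5968,-.071,.016,87.4)
crop(grab_frame('scene'),'pics/s6.png',220,150,320,225,8)
crop(grab_frame('top'),'pics/t6.png',200,140,320,230,6)"
```

```text
t: 5.17
eef_pos: [0.5963, -0.0708, -0.0001]
ee_rot: [-3.137, 0.0, 1.527]
force: [-0.1, 0.1, 0.5]
width: 0.0499
shift m [-0.0002  0.0004 -0.0161] turn 0.08 | pos [ 5.963e-01 -7.080e-02 -1.000e-04] rpy [-3.1373e+00  2.0000e-04  1.5269e+00] F [-0.1  0.1  0.5] w 0.0499 t 5.17 q [ 0.21  0.44 -0.38 -0.   -0.76 -1.82]
```

View pics/s6.png

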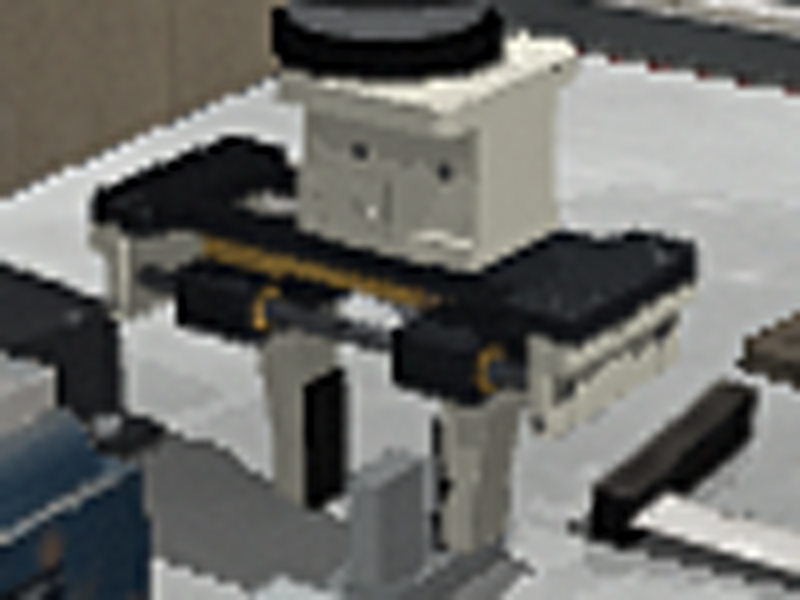

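View pics/t6.png

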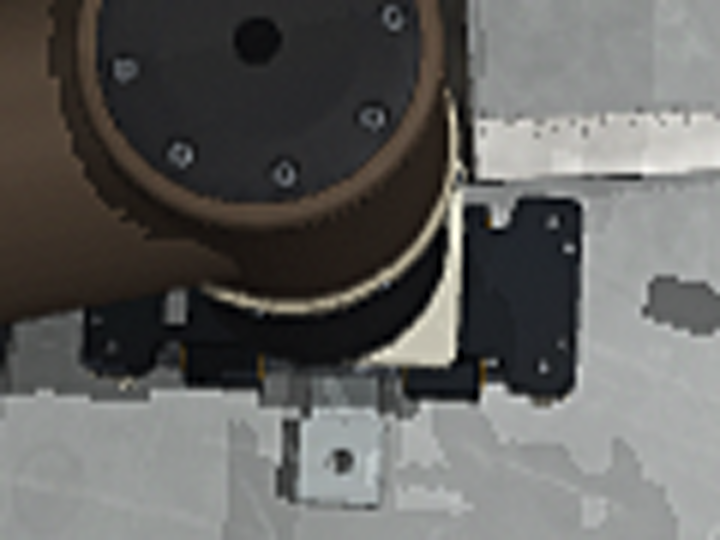

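```bash
python3 -m handwheel '[[[0.05,0,0,0.004,0],[0.05,0,0,0.008,0],[0.05,0,0,0.01,0],[0.05,0,0,0.01,0],[0.02,0,0,0.01,0],[0.0,0,0,0.01,0],[0.0,0,0,0.01,0],[0.0,0,0,0.01,0],[0.0,0,0,0.01,0],[0.0,0,0,0.01,0]]]' 45; python3 -c "
from h import *
go(.5968,-.071,.016,87.4)
crop(grab_frame('scene'),'pics/s7.png',220,150,320,225,8)"
```

```text
t: 6.1
eef_pos: [0.5968, -0.0707, -0.0094]
ee_rot: [-3.138, -0.0, 1.527]
force: [-0.0, 1.3, 2.3]
width: 0.0154
shift m [-0.0003 -0.0001 -0.0254] turn 0.09 | pos [ 0.5968 -0.0707 -0.0094] rpy [-3.1385 -0.      1.527 ] F [-0.   1.3  2.3] w 0.0154 t 6.1 q [ 0.21  0.45 -0.39 -0.   -0.74 -1.82]
```

View pics/s7.png

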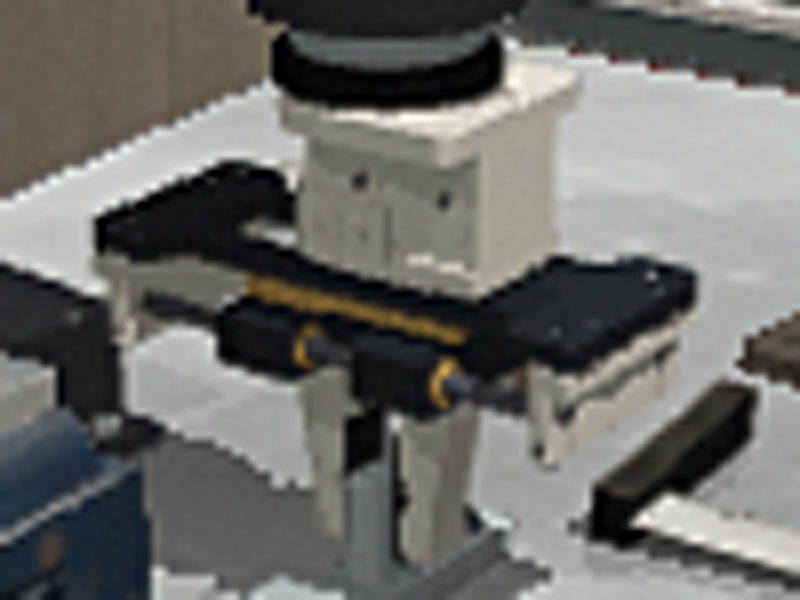

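```bash
python3 -m handwheel '[[[0.0,0,0,0,0],[0.0,0,0,-0.008,0],[0.0,0,0,-0.025,0],[0.0,0,0,-0.05,0],[0.0,0,0,-0.075,0],[0.0,0,0,-0.095,0],[0.0,0,0,-0.1,0],[0.0,0,0,-0.1,0],[0.0,0,0,-0.1,0]]]' 50; python3 -c "
from h import *
go(.6051,.1509,.091,79.4)
crop(grab_frame('scene'),'pics/s8.png',180,90,340,210,5)"
```

```text
t: 6.9
eef_pos: [0.5963, -0.0705, 0.0897]
ee_rot: [-3.137, -0.001, 1.526]
force: [-0.6, -0.7, -4.6]
width: 0.0139
shift m [ 0.2216 -0.0011 -0.0012] turn 8.06 | pos [ 0.5963 -0.0705  0.0897] rpy [-3.1375e+00 -6.0000e-04  1.5265e+00] F [-0.6 -0.7 -4.6] w 0.0139 t 6.9 q [ 0.21  0.33 -0.3  -0.   -0.95 -1.82]
```

View pics/s8.png

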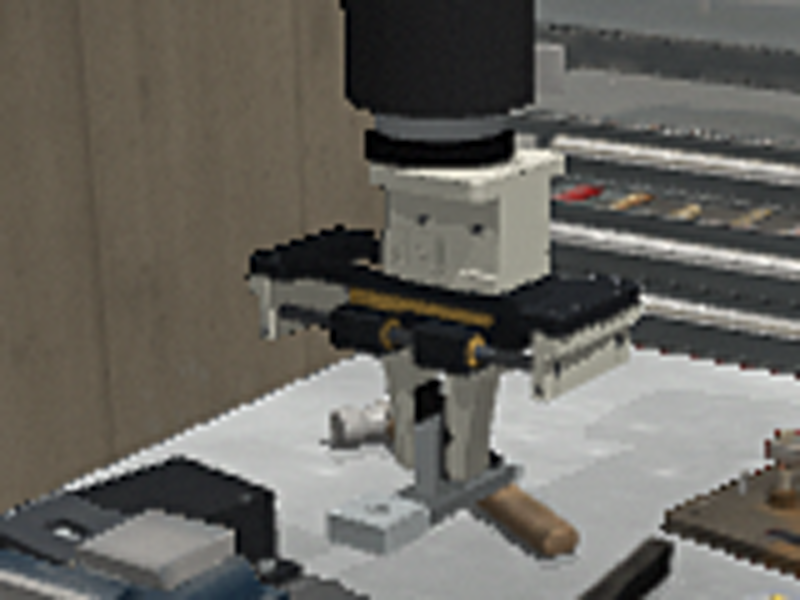

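```bash
python3 -m handwheel '[[[0.0,0.01,0,0,0.5],[0.0,0.03,0,0,1],[0.0,0.055,0,0,2],[0.0,0.085,0,0,3],[0.0,0.115,0,0,4],[0.0,0.145,0,-0.001,5],[0.0,0.172,-0.001,-0.001,6],[0.0,0.195,-0.001,-0.001,7],[0.0,0.212,-0.001,-0.001,7.6],[0.0,0.22,-0.001,-0.001,8],[0.0,0.2216,-0.001,-0.001,8.1],[0.0,0.2216,-0.001,-0.001,8.1],[0.0,0.2216,-0.001,-0.001,8.1]]]'; python3 -c "
from h import *
go(.6051,.1509,.0406,79.4)
crop(grab_frame('top'),'pics/t9.png',110,130,230,230,6)"
```

```text
t: 8.03
eef_pos: [0.6041, 0.1498, 0.0891]
ee_rot: [-3.135, 0.002, 1.385]
force: [0.0, -0.2, -3.3]
width: 0.0137
shift m [0.0013 0.0011 0.0485] turn -0.05 | pos [0.6041 0.1498 0.0891] rpy [-3.1347e+00  1.7000e-03  1.3849e+00] F [ 0.  -0.2 -3.3] w 0.0137 t 8.03 q [ 0.55  0.37 -0.24 -0.   -0.97 -2.31]
```

View pics/t9.png

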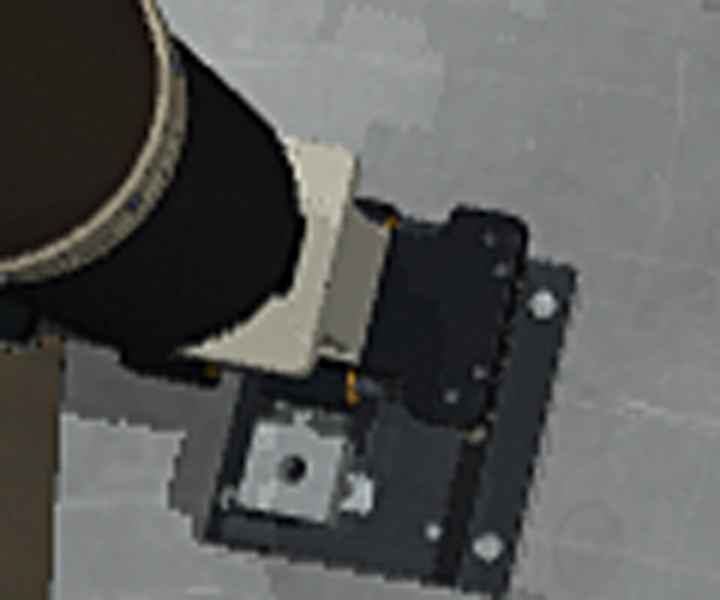

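```bash
python3 -c "
from h import *
print(at('top',*full(293,467,110,130,6),.1145), at('top',*full(293,467,110,130,6),.108))"
```

```text
[0.55104601 0.16022493 0.1145    ] [0.55192631 0.16214233 0.108     ]
```

```bash
python3 -m handwheel '[[[0.0,0.0005,0,0.01,0],[0.0,0.001,0,0.025,0],[0.0,0.001,0,0.037,0],[0.0,0.001,0,0.043,0],[0.0,0.001,0,0.045,0],[0.0,0.001,0,0.0455,0],[0.0,0.001,0,0.0455,0]]]'; python3 -c "
from h import *
go(.6041,.1508,.0406,79.4)
crop(grab_frame('top'),'pics/t10.png',110,130,230,230,6)"
```

```text
t: 8.67
eef_pos: [0.6045, 0.1506, 0.0441]
ee_rot: [-3.135, 0.001, 1.385]
force: [0.1, -0.4, -3.7]
width: 0.0138
shift m [ 0.0001 -0.0004  0.0035] turn -0.07 | pos [0.6045 0.1506 0.0441] rpy [-3.1355e+00  1.4000e-03  1.3845e+00] F [ 0.1 -0.4 -3.7] w 0.0138 t 8.67 q [ 0.56  0.41 -0.29 -0.   -0.87 -2.31]
```

View pics/t10.png

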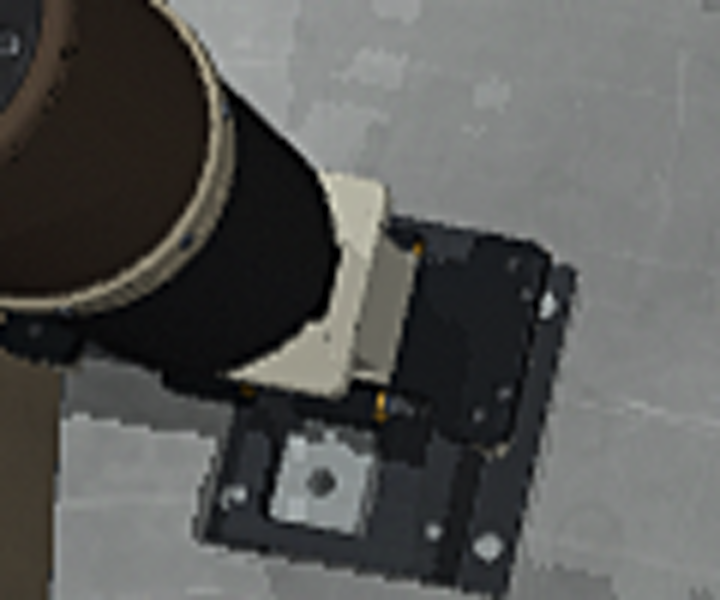

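```bash
python3 -c "
from h import *
print(at('top',*full(321,484,110,130,6),.0695))"
python3 -m handwheel '[[[0.0,0,0,0.001,0],[0.0,0,0,0.002,0],[0.0,0,0,0.003,0],[0.0,0,0,0.0035,0],[0.0,0,0,0.0035,0]]]';python3 -m handwheel '[[[0.0,0,0,0.0007,0],[0.0,0,0,0.0007,0]]]'
```

```text
[0.55008798 0.16161758 0.0695    ]
t: 9.13
eef_pos: [0.6045, 0.1508, 0.0409]
ee_rot: [-3.136, 0.001, 1.385]
force: [-0.9, 0.4, -4.2]
width: 0.0135
t: 9.3
eef_pos: [0.6046, 0.1508, 0.0406]
ee_rot: [-3.136, 0.001, 1.385]
force: [-2.5, -0.9, -0.2]
width: 0.0136
```

```bash
python3 -m handwheel '[[[0.0,0,0,0.0006,0],[0.0,0,0,0.0006,0],[0.04,0,0,0.0006,0],[0.04,0,0,0.0006,0],[0.04,0,0,0.0006,0],[0.04,0,0,0.0006,0],[0.04,0,0,-0.015,0],[0.04,0,0,-0.045,0],[0.04,0,0,-0.08,0],[0.04,0,0,-0.11,0],[0.04,0,0,-0.11,0]]]'; python3 -c "
from h import *
go(.543,-.307,.15,87.4)
crop(grab_frame('top'),'pics/t11.png',110,130,230,230,6)"
```

```text
t: 10.22
eef_pos: [0.609, 0.1521, 0.1577]
ee_rot: [3.138, -0.004, 1.386]
force: [2.0, 1.3, 1.4]
width: 0.0401
shift m [-0.4634  0.0194  0.0058] turn -7.99 | pos [0.609  0.1521 0.1577] rpy [ 3.138  -0.0043  1.386 ] F [2.  1.3 1.4] w 0.0401 t 10.22 q [ 0.55  0.31 -0.16 -0.   -1.1  -2.31]
```

View pics/t11.png

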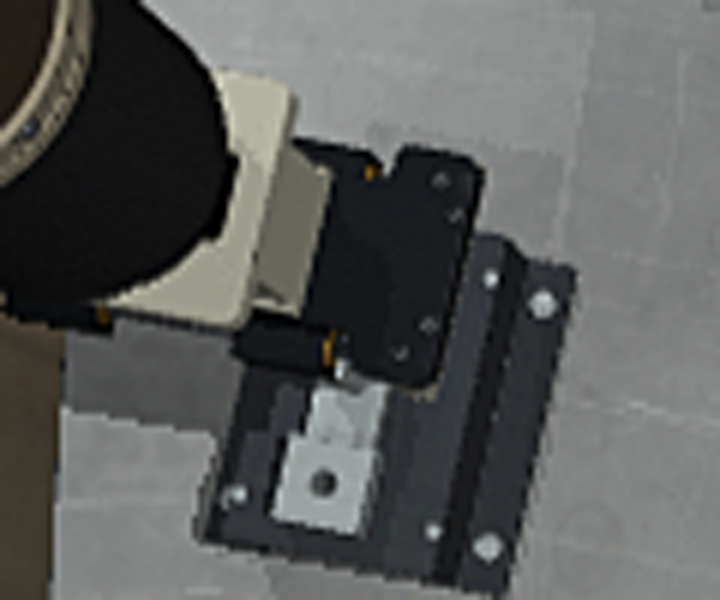

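```bash
python3 -c "
from h import *
go(.543,-.307,.12,100)"
python3 -m handwheel '[[[0.045,-0.02,0.002,0,-1],[0.045,-0.055,0.004,0,-3],[0.045,-0.095,0.006,0,-5],[0.045,-0.135,0.008,0,-7],[0.045,-0.175,0.010,0,-9],[0.045,-0.215,0.011,0,-11],[0.045,-0.255,0.012,0,-13],[0.045,-0.295,0.013,0,-15],[0.045,-0.335,0.014,0,-17],[0.045,-0.375,0.016,0,-18.5],[0.045,-0.41,0.017,0.005,-19.5],[0.045,-0.438,0.018,0.008,-20.6],[0.045,-0.455,0.019,0.01,-20.6],[0.045,-0.463,0.019,0.01,-20.6],[0.045,-0.463,0.019,0.01,-20.6],[0.045,-0.463,0.019,0.01,-20.6]]]' 30; python3 -c "
from h import *
go(.543,-.307,.075,100)
crop(grab_frame('scene'),'pics/s12.png',280,150,400,240,6)
crop(grab_frame('top'),'pics/t12.png',280,150,400,250,6)"
```

```text
shift m [-0.463   0.0212  0.0331] turn -20.63 | pos [0.6076 0.1518 0.1546] rpy [ 3.1411 -0.0033  1.3852] F [ 0.  -0.   0.2] w 0.0399 t 10.27 q [ 0.55  0.31 -0.16 -0.   -1.1  -2.31]
t: 11.6
eef_pos: [0.5405, -0.3066, 0.1424]
ee_rot: [3.141, -0.003, 1.744]
force: [0.3, 0.7, 0.0]
width: 0.0447
shift m [-0.0011  0.0023  0.0674] turn -0.09 | pos [ 0.5405 -0.3066  0.1424] rpy [ 3.1407 -0.0035  1.7438] F [0.3 0.7 0. ] w 0.0447 t 11.6 q [-0.2   0.31 -0.19 -0.   -1.07 -1.19]
```

View pics/s12.png

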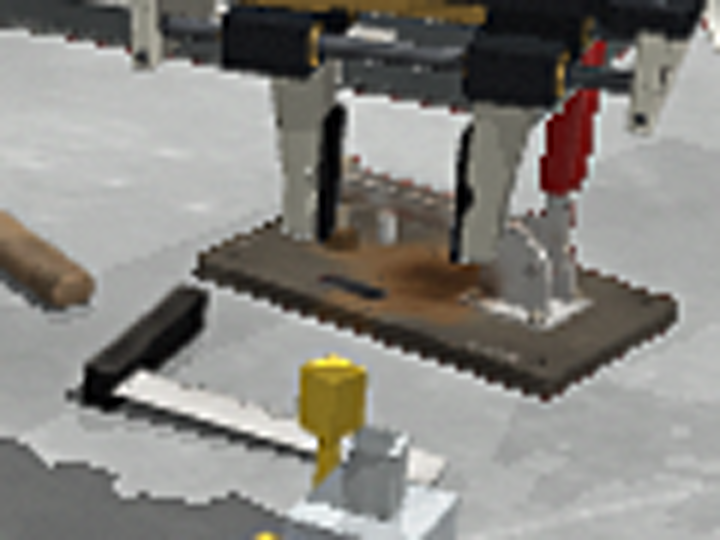

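View pics/t12.png

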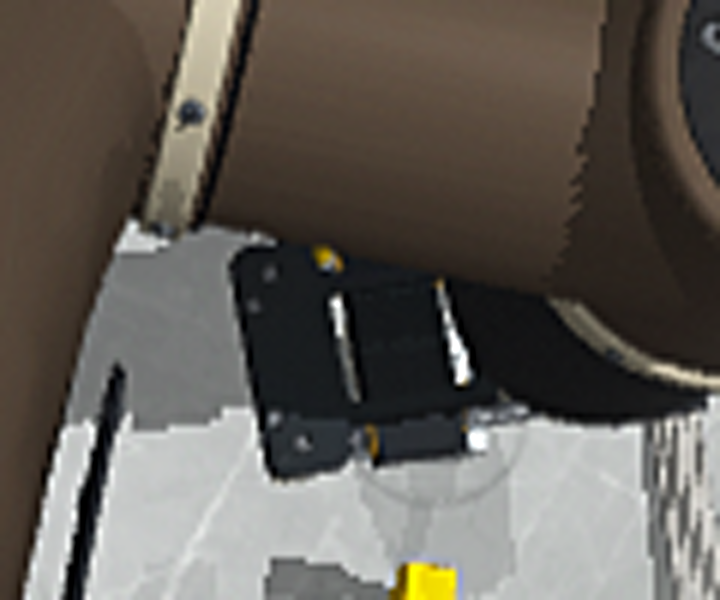

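```bash
python3 -c "
from h import *
for o in(0,.02,.025,.03): print(o,(proj('scene',[.5405,-.3066,.1424+o])-[280,150])*6)
for th in (0,10,20,-10):
  a=np.radians(th);c=[(.543+.01*(i*np.cos(a)-j*np.sin(a)),-.307+.01*(i*np.sin(a)+j*np.cos(a)),.09) for i,j in((-1,-1),(1,-1),(1,1),(-1,1))]
  print(th,[list(np.round((proj('scene',p)-[325,215])*16).astype(int)) for p in c])
crop('pics/scene0.png','pics/ph.png',325,215,365,245,16)"
```

```text
0 [380.97060552 315.46849425]
0.02 [384.91124218 265.08373821]
0.025 [385.90841821 252.3339022 ]
0.03 [386.91047152 239.52170559]
0 [[np.int64(317), np.int64(180)], [np.int64(373), np.int64(125)], [np.int64(242), np.int64(91)], [np.int64(185), np.int64(145)]]
10 [[np.int64(333), np.int64(178)], [np.int64(365), np.int64(117)], [np.int64(226), np.int64(94)], [np.int64(192), np.int64(153)]]
20 [[np.int64(347), np.int64(174)], [np.int64(354), np.int64(110)], [np.int64(212), np.int64(97)], [np.int64(203), np.int64(160)]]
-10 [[np.int64(300), np.int64(181)], [np.int64(378), np.int64(133)], [np.int64(259), np.int64(90)], [np.int64(180), np.int64(138)]]
```

View pics/ph.png

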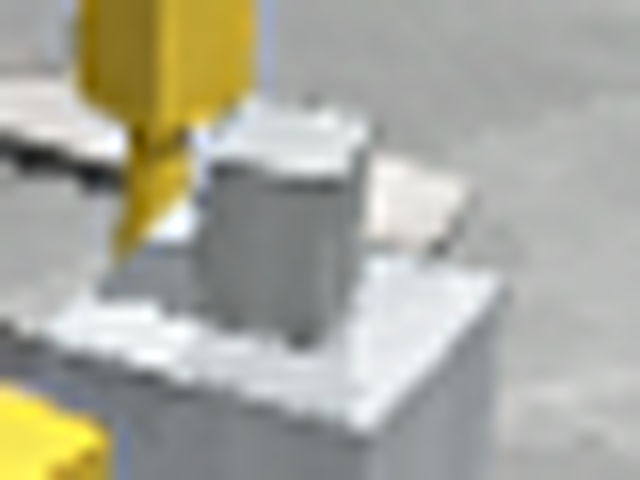

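```bash
python3 -m handwheel '[[[0.045,-0.001,0.002,0.015,0],[0.045,-0.001,0.002,0.035,0],[0.045,-0.001,0.002,0.06,0],[0.045,-0.001,0.002,0.08,0],[0.045,-0.001,0.002,0.09,0],[0.045,-0.001,0.002,0.094,0],[0.045,-0.001,0.002,0.094,0]]]' 30; python3 -c "
from h import *
go(.543,-.307,.04,100)
crop(grab_frame('scene'),'pics/s13.png',290,170,400,250,7)"
```

```text
t: 12.28
eef_pos: [0.5433, -0.3054, 0.0486]
ee_rot: [3.141, -0.003, 1.747]
force: [0.0, -0.4, -1.4]
width: 0.0451
shift m [-0.0016 -0.0006  0.0086] turn 0.07 | pos [ 0.5433 -0.3054  0.0486] rpy [ 3.141  -0.0035  1.7466] F [ 0.  -0.4 -1.4] w 0.0451 t 12.28 q [-0.2   0.41 -0.29 -0.   -0.88 -1.19]
```

View pics/s13.png

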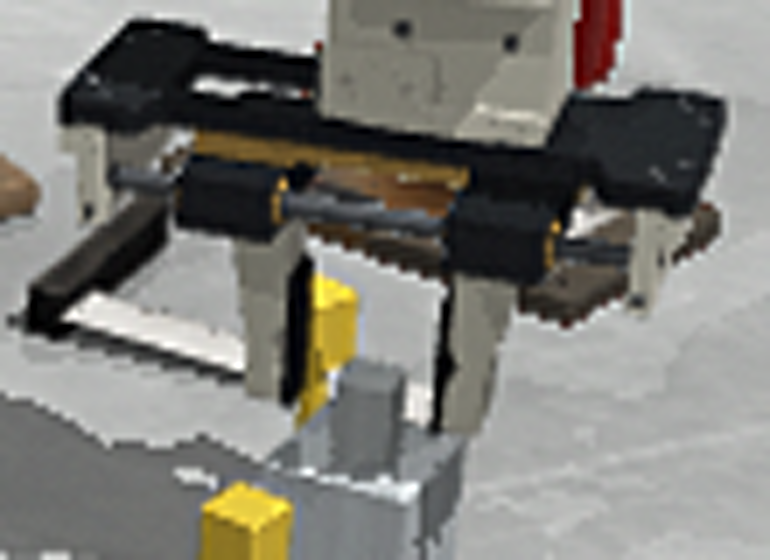

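```bash
python3 -m handwheel '[[[0.045,-0.001,-0.0005,0.004,0],[0.045,-0.0015,-0.0005,0.008,0],[0.045,-0.0015,-0.0005,0.008,0],[0.03,-0.0015,-0.0005,0.008,0],[0.0,-0.0015,-0.0005,0.008,0],[0.0,-0.0015,-0.0005,0.008,0],[0.0,-0.0015,-0.0005,0.008,0],[0.0,-0.0015,-0.0005,0.008,0],[0.0,-0.0015,-0.0005,0.008,0]]]' 45; python3 -c "
from h import *
go(.543,-.307,.04,100)
crop(grab_frame('scene'),'pics/s14.png',290,170,400,250,7)"
```

```text
t: 13.08
eef_pos: [0.5438, -0.3073, 0.0417]
ee_rot: [3.14, -0.003, 1.747]
force: [-0.4, 1.7, 1.2]
width: 0.0197
shift m [ 0.0004 -0.0007  0.0017] turn 0.07 | pos [ 0.5438 -0.3073  0.0417] rpy [ 3.1396e+00 -2.6000e-03  1.7466e+00] F [-0.4  1.7  1.2] w 0.0197 t 13.08 q [-0.2   0.41 -0.29 -0.   -0.86 -1.19]
```

View pics/s14.png

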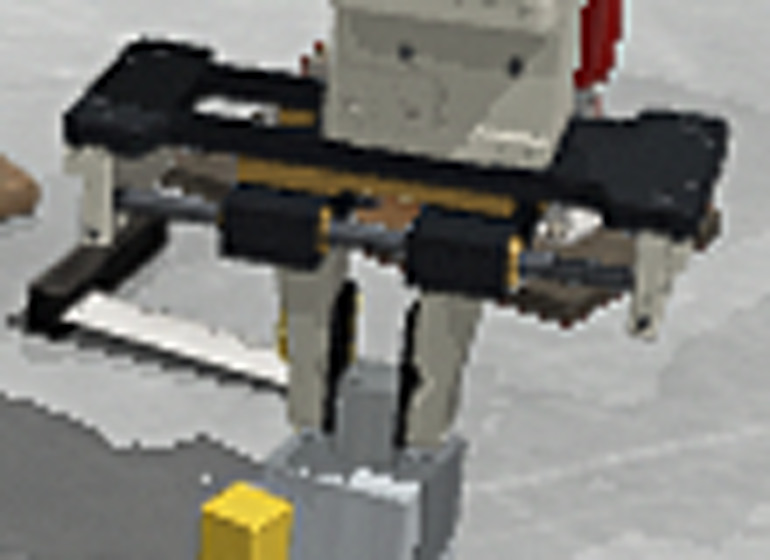

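```bash
python3 -m handwheel '[[[0.0,0,0,-0.006,0],[0.0,0,0,-0.02,0],[0.0,0,0,-0.045,0],[0.0,0,0,-0.075,0],[0.0,0,0,-0.105,0],[0.0,0,0,-0.125,0],[0.0,0,0,-0.13,0],[0.0,0,0,-0.13,0],[0.0,0,0,-0.13,0]]]'; python3 -c "
from h import *
print('hole',at('top',*full(323,484,110,130,6),.066))
go(.551,.161,.17,79.4)
im=grab_frame('scene');crop(im,'pics/s15.png',290,120,400,220,6)"
```

```text
t: 13.88
eef_pos: [0.5432, -0.3074, 0.1714]
ee_rot: [3.14, -0.003, 1.746]
force: [-0.5, -0.2, -1.0]
width: 0.0201
hole [0.55054193 0.16178059 0.066     ]
shift m [0.4598 0.0895 0.003 ] turn 20.66 | pos [ 0.5432 -0.3074  0.1714] rpy [ 3.1396 -0.0032  1.7463] F [-0.5 -0.2 -1. ] w 0.0201 t 13.88 q [-0.21  0.29 -0.14 -0.   -1.13 -1.19]
```

View pics/s15.png

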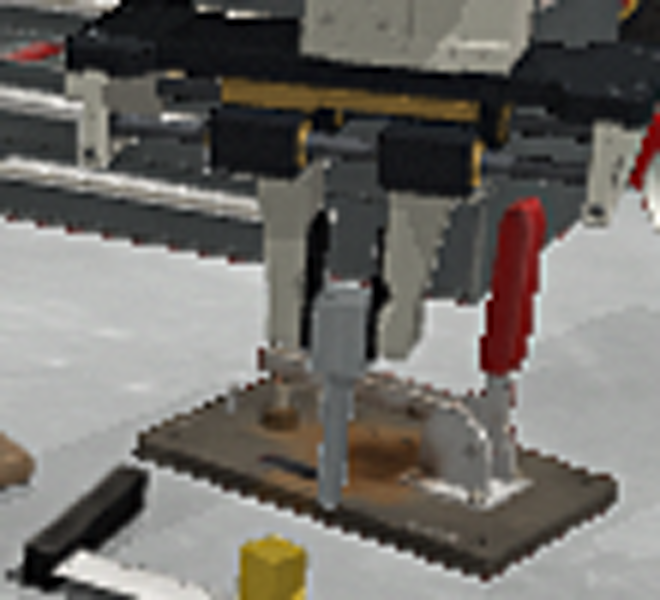

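```bash
python3 -c "
from h import *
x,y,z=.5432,-.3074,.1714-.0337
for h in(0,.054,.082): print(h,(proj('scene',[x,y,z+h])-[290,120])*6)
im=grab_frame('scene');crop(im,'pics/s16.png',332,160,362,210,12)
im=grab_frame('top');cv2.imwrite('pics/t16.png',im)
for h in(0,.054,.082): print(h,(proj('scene',[x,y,z+h])-[332,160])*12)
"
```

```text
0 [324.9886462  505.07916043]
0.054 [335.86701968 367.61163475]
0.082 [341.73876147 293.41177237]
0 [145.97729241 530.15832086]
0.054 [167.73403937 255.2232695 ]
0.082 [179.47752295 106.82354473]
```

View pics/s16.png

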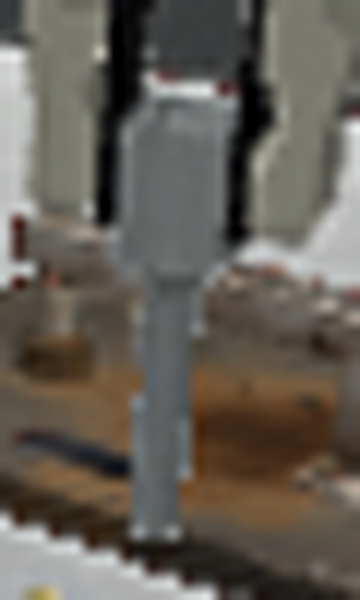

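View pics/t16.png

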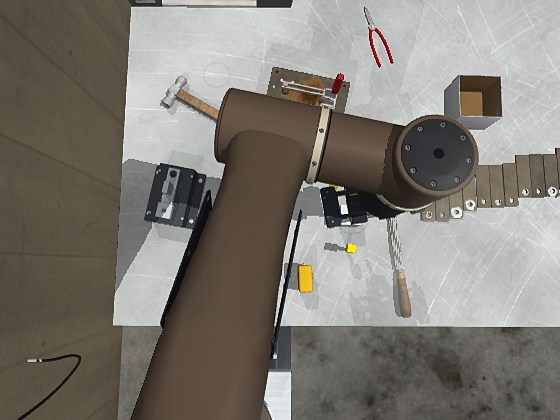

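```bash
python3 -c "
from h import *
crop('pics/t16.png','pics/t16c.png',140,155,220,235,9)"
```

```text
(no output)
```

View pics/t16c.png

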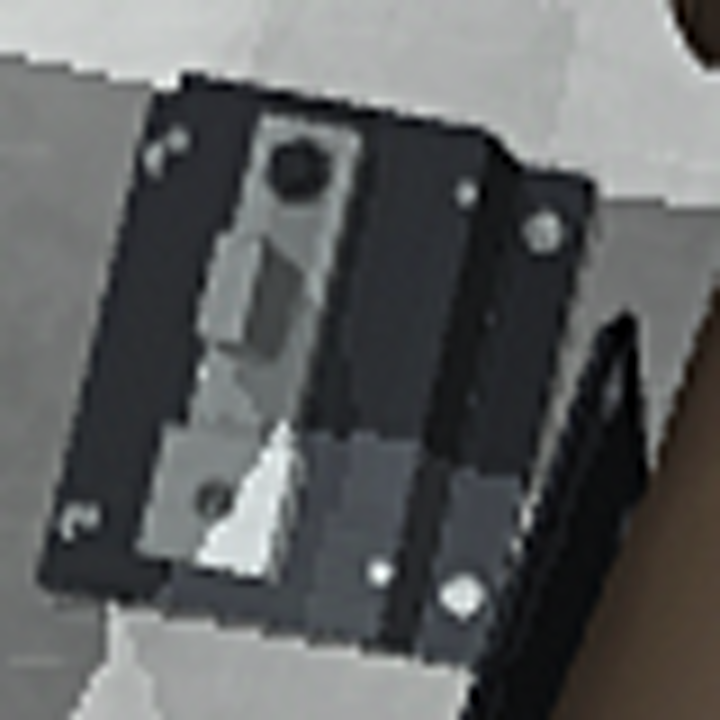

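```bash
python3 -c "
from h import *
f=lambda x,y:full(x,y,140,155,9)
h=at('top',*f(214,498),.066);b=at('top',*f(298,168),.067);c=at('top',*f(219,505),.066)
print(h,b,c,np.degrees(np.arctan2(b[1]-h[1],b[0]-h[0])))
go(.5505,.161,.17,79.4)"
```

```text
[0.5514492  0.16202673 0.066     ] [0.64471706 0.14225533 0.067     ] [0.54949974 0.1605614  0.066     ] -11.968675997691166
shift m [0.4598 0.0895 0.0019] turn 20.66 | pos [ 0.5427 -0.3074  0.1701] rpy [-3.1412 -0.0039  1.7464] F [ 0.5  0.2 -1.5] w 0.0195 t 14.03 q [-0.21  0.3  -0.14 -0.   -1.13 -1.19]
```

```bash
python3 -m handwheel '[[[0.0,0.01,0.002,0,0.5],[0.0,0.03,0.006,0,2],[0.0,0.058,0.011,0,3.5],[0.0,0.09,0.018,0,5],[0.0,0.123,0.024,0,7],[0.0,0.156,0.03,0,8.5],[0.0,0.189,0.037,0,10],[0.0,0.222,0.043,0,11.5],[0.0,0.255,0.05,0,13],[0.0,0.288,0.056,0,14.5],[0.0,0.32,0.062,0,16],[0.0,0.35,0.068,0,17],[0.0,0.378,0.074,0,18],[0.0,0.405,0.079,0,19],[0.0,0.428,0.083,0,20],[0.0,0.445,0.087,0,20.7],[0.0,0.456,0.0892,0,20.7],[0.0,0.46,0.0895,0,20.7],[0.0,0.46,0.0895,0,20.7],[0.0,0.46,0.0895,0,20.7]]]'; python3 -c "
from h import *
go(.551,.161,.11,79.4)
crop(grab_frame('top'),'pics/t17.png',110,130,230,230,6)"
```

```text
t: 15.7
eef_pos: [0.5501, 0.1605, 0.1714]
ee_rot: [-3.139, -0.003, 1.385]
force: [-0.4, -0.0, -0.5]
width: 0.0198
shift m [0.0005 0.0009 0.0614] turn -0.03 | pos [0.5501 0.1605 0.1714] rpy [-3.1391e+00 -2.7000e-03  1.3853e+00] F [-0.4 -0.  -0.5] w 0.0198 t 15.7 q [ 0.62  0.21 -0.25 -0.   -1.1  -2.38]
```

View pics/t17.png

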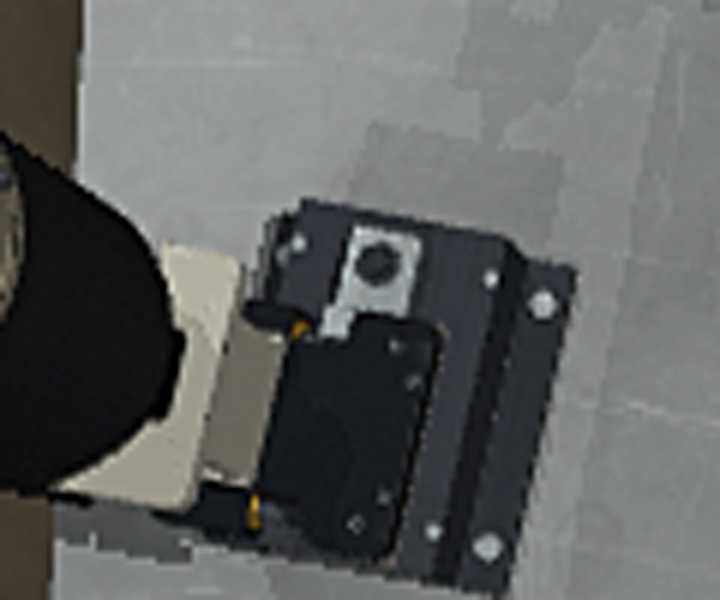

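```bash
python3 -m handwheel '[[[0.0,0.0005,0.0005,0.01,0],[0.0,0.0005,0.0005,0.03,0],[0.0,0.0005,0.0005,0.05,0],[0.0,0.0005,0.0005,0.062,0],[0.0,0.0005,0.0005,0.066,0],[0.0,0.0005,0.0005,0.066,0],[0.0,0.0005,0.0005,0.066,0]]]'; python3 -c "
from h import *
go(.551,.161,.095,79.4)
print(proj('scene',[.551,.161,.066]))
crop(grab_frame('scene'),'pics/s18.png',140,120,260,220,6)"
```

```text
t: 16.33
eef_pos: [0.5511, 0.1604, 0.1059]
ee_rot: [-3.14, -0.003, 1.384]
force: [-0.5, -0.8, -0.0]
width: 0.0197
shift m [ 0.0005 -0.0001  0.0109] turn -0.08 | pos [0.5511 0.1604 0.1059] rpy [-3.1397e+00 -2.9000e-03  1.3844e+00] F [-0.5 -0.8 -0. ] w 0.0197 t 16.33 q [ 0.62  0.27 -0.34 -0.   -0.96 -2.38]
[191.52349626 190.40618475]
```

View pics/s18.png

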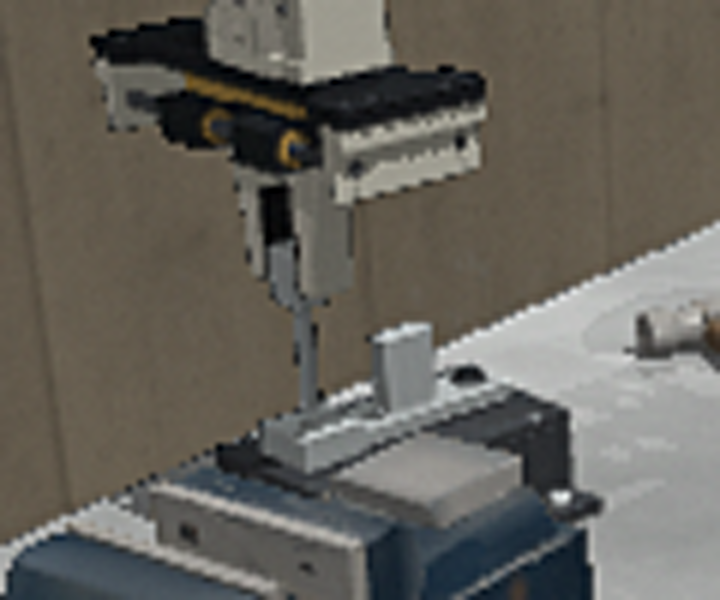

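```bash
python3 -m handwheel '[[[0.0,0.0005,0,0.003,0],[0.0,0.0005,0,0.005,0],[0.0,0.0005,0,0.006,0],[0.0,0.0005,0,0.007,0],[0.0,0.0005,0,0.007,0]]]';python3 -m handwheel '[[[0.0,0,0,0.001,0],[0.0,0,0,0.002,0],[0.0,0,0,0.003,0],[0.0,0,0,0.003,0]]]'; python3 -c "
from h import *
go(.551,.161,.095,79.4)
crop(grab_frame('scene'),'pics/s19.png',170,150,230,205,12)"
```

```text
t: 16.8
eef_pos: [0.5513, 0.1613, 0.0993]
ee_rot: [-3.14, -0.004, 1.385]
force: [-0.0, 0.1, -1.3]
width: 0.0195
t: 17.13
eef_pos: [0.5512, 0.1612, 0.096]
ee_rot: [-3.14, -0.003, 1.385]
force: [-0.5, -0.7, -1.1]
width: 0.0198
shift m [-0.0002 -0.0001  0.001 ] turn -0.07 | pos [0.5512 0.1612 0.096 ] rpy [-3.14   -0.0033  1.3845] F [-0.5 -0.7 -1.1] w 0.0198 t 17.13 q [ 0.62  0.28 -0.35 -0.   -0.94 -2.38]
```

View pics/s19.png

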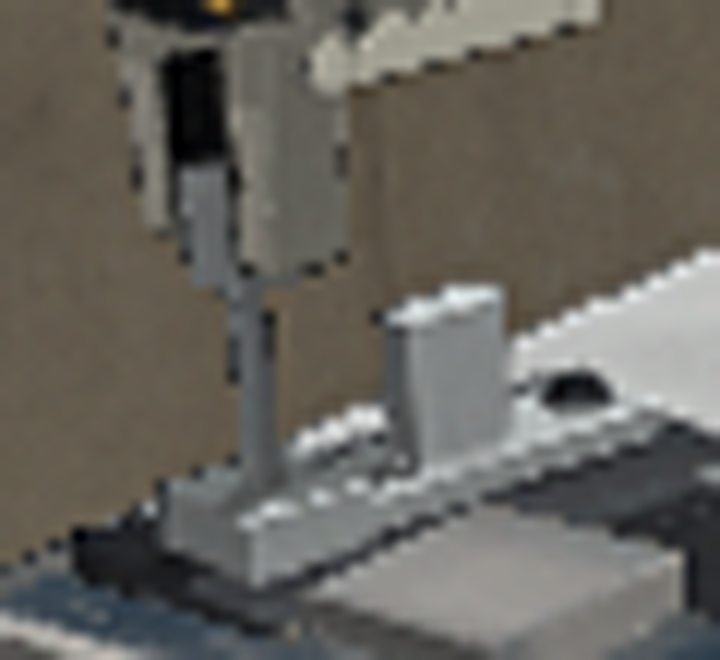

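```bash
python3 -m handwheel '[[[0.0,0,0,0.002,0],[0.0,0,0,0.004,0],[0.0,0,0,0.005,0],[0.0,0,0,0.005,0]]]';python3 -m handwheel '[[[0.0,0,0,0.002,0],[0.0,0,0,0.004,0],[0.0,0,0,0.005,0],[0.0,0,0,0.005,0]]]'
```

```text
t: 17.52
eef_pos: [0.551, 0.1612, 0.0907]
ee_rot: [-3.14, -0.003, 1.385]
force: [-0.2, 0.2, -1.5]
width: 0.0195
t: 17.85
eef_pos: [0.5508, 0.161, 0.0853]
ee_rot: [-3.139, -0.003, 1.384]
force: [0.5, -0.4, 0.1]
width: 0.0196
```

```bash
python3 -m handwheel '[[[0.0,0,0,0.002,0],[0.0,0,0,0.004,0],[0.0,0,0,0.005,0],[0.0,0,0,0.006,0],[0.0,0,0,0.006,0]]]';python3 -m handwheel '[[[0.0,0,0,0.001,0],[0.0,0,0,0.002,0],[0.0,0,0,0.002,0]]]';python3 -m handwheel '[[[0.0,0,0,0.001,0],[0.0,0,0,0.002,0],[0.0,0,0,0.002,0]]]'
```

```text
t: 18.27
eef_pos: [0.5507, 0.161, 0.0791]
ee_rot: [-3.139, -0.002, 1.384]
force: [0.4, -0.2, -0.7]
width: 0.0197
t: 18.52
eef_pos: [0.5508, 0.161, 0.0769]
ee_rot: [-3.139, -0.002, 1.384]
force: [0.7, 0.3, -1.2]
width: 0.0194
t: 18.77
eef_pos: [0.5507, 0.161, 0.0747]
ee_rot: [-3.139, -0.002, 1.384]
force: [1.4, -0.4, -0.4]
width: 0.0194
```

```bash
python3 -m handwheel '[[[0.0,0,0,0.001,0],[0.0,0,0,0.002,0],[0.0,0,0,0.002,0]]]';python3 -m handwheel '[[[0.0,0,0,0.001,0],[0.0,0,0,0.002,0],[0.0,0,0,0.002,0]]]';python3 -m handwheel '[[[0.0,0,0,0.001,0],[0.0,0,0,0.002,0],[0.0,0,0,0.002,0]]]'
```

```text
t: 19.02
eef_pos: [0.5508, 0.161, 0.0726]
ee_rot: [-3.139, -0.002, 1.384]
force: [0.2, 0.0, -1.1]
width: 0.0198
t: 19.27
eef_pos: [0.5508, 0.161, 0.0704]
ee_rot: [-3.139, -0.002, 1.384]
force: [0.6, 1.1, -1.5]
width: 0.0199
t: 19.52
eef_pos: [0.5508, 0.1611, 0.0682]
ee_rot: [-3.139, -0.002, 1.384]
force: [0.4, 0.4, -1.2]
width: 0.0197
```

```bash
python3 -m handwheel '[[[0.0,0,0,0.001,0],[0.0,0,0,0.002,0],[0.0,0,0,0.003,0],[0.0,0,0,0.003,0]]]';python3 -m handwheel '[[[0.0,0,0,0.001,0],[0.0,0,0,0.002,0],[0.0,0,0,0.002,0]]]';python3 -m handwheel '[[[0.0,0,0,0.001,0],[0.0,0,0,0.002,0],[0.0,0,0,0.002,0]]]'
```

```text
t: 19.85
eef_pos: [0.5508, 0.1611, 0.065]
ee_rot: [-3.139, -0.002, 1.384]
force: [0.5, 0.0, -1.1]
width: 0.0195
t: 20.1
eef_pos: [0.5507, 0.1611, 0.0628]
ee_rot: [-3.139, -0.002, 1.384]
force: [0.5, -0.2, -1.1]
width: 0.0195
t: 20.35
eef_pos: [0.5507, 0.1611, 0.0607]
ee_rot: [-3.139, -0.002, 1.384]
force: [0.8, 0.2, -2.3]
width: 0.0195
```

```bash
python3 -m handwheel '[[[0.0,0,0,0.001,0],[0.0,0,0,0.0015,0],[0.0,0,0,0.0015,0]]]';python3 -m handwheel '[[[0.0,0,0,0.001,0],[0.0,0,0,0.0015,0],[0.0,0,0,0.0015,0]]]';python3 -m handwheel '[[[0.0,0,0,0.001,0],[0.0,0,0,0.0015,0],[0.0,0,0,0.0015,0]]]'
```

```text
t: 20.6
eef_pos: [0.5508, 0.1612, 0.0592]
ee_rot: [-3.139, -0.002, 1.384]
force: [0.2, 0.6, 0.3]
width: 0.0197
t: 20.85
eef_pos: [0.5508, 0.1613, 0.0577]
ee_rot: [-3.139, -0.002, 1.385]
force: [0.8, -0.0, 2.2]
width: 0.0199
t: 21.1
eef_pos: [0.5508, 0.1612, 0.0561]
ee_rot: [-3.139, -0.002, 1.385]
force: [0.9, -0.4, 1.0]
width: 0.0196
```

```bash
python3 -m handwheel '[[[0.0,0,0,0.001,0],[0.0,0,0,0.002,0],[0.0,0,0,0.003,0],[0.0,0,0,0.003,0]]]';python3 -m handwheel '[[[0.0,0,0,0.001,0],[0.0,0,0,0.002,0],[0.0,0,0,0.003,0],[0.0,0,0,0.003,0]]]'; python3 -c "
from h import *
go(.551,.161,.0457,79.4)
crop(grab_frame('scene'),'pics/s20.png',170,140,230,195,12)"
```

```text
t: 21.43
eef_pos: [0.5508, 0.1613, 0.0528]
ee_rot: [-3.139, -0.002, 1.384]
force: [1.7, 0.2, -1.0]
width: 0.0197
t: 21.77
eef_pos: [0.5507, 0.1613, 0.0495]
ee_rot: [-3.139, -0.002, 1.384]
force: [0.7, 1.0, 1.3]
width: 0.0195
shift m [-0.0002  0.0003  0.0038] turn -0.08 | pos [0.5507 0.1613 0.0495] rpy [-3.1387e+00 -2.5000e-03  1.3843e+00] F [0.7 1.  1.3] w 0.0195 t 21.77 q [ 0.62  0.34 -0.4  -0.01 -0.84 -2.38]
```

View pics/s20.png

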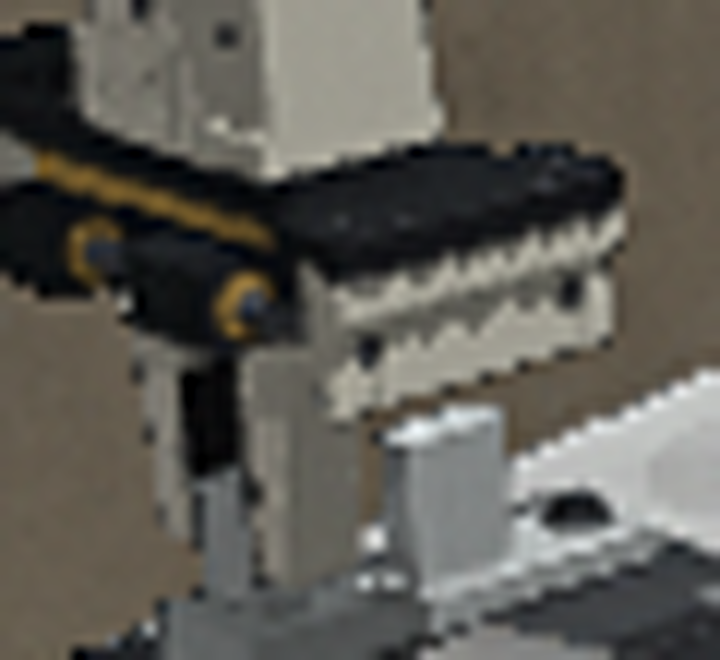

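```bash
python3 -m handwheel '[[[0.0,0,0,0.001,0],[0.0,0,0,0.0015,0],[0.0,0,0,0.0015,0]]]';python3 -m handwheel '[[[0.0,0,0,0.001,0],[0.0,0,0,0.001,0]]]';python3 -m handwheel '[[[0.0,0,0,0.0007,0],[0.0,0,0,0.0007,0]]]'
```

```text
t: 22.07
eef_pos: [0.5507, 0.1613, 0.0479]
ee_rot: [-3.139, -0.002, 1.384]
force: [0.9, 0.6, 1.4]
width: 0.0196
t: 22.23
eef_pos: [0.5507, 0.1613, 0.0468]
ee_rot: [-3.139, -0.002, 1.384]
force: [1.1, 0.5, 1.1]
width: 0.0195
t: 22.4
eef_pos: [0.5507, 0.1613, 0.046]
ee_rot: [-3.139, -0.002, 1.384]
force: [0.3, -0.7, 1.4]
width: 0.0197
```

```bash
for i in 1; do python3 -m handwheel '[[[0.0,0,0,0.0006,0],[0.0,0,0,0.0006,0]]]'; done; python3 -m handwheel '[[[0.0,0,0,0.0006,0],[0.0,0,0,0.0006,0]]]'
```

```text
t: 22.57
eef_pos: [0.5508, 0.1613, 0.0457]
ee_rot: [-3.139, -0.002, 1.385]
force: [-1.6, -0.7, 6.1]
width: 0.0201
t: 22.73
eef_pos: [0.5508, 0.1613, 0.0457]
ee_rot: [-3.139, -0.002, 1.385]
force: [-2.0, -0.0, 8.2]
width: 0.0195
```

```bash
python3 -m handwheel '[[[0.0,0,0,0.0003,0],[0.0,0,0,0.0003,0],[0.045,0,0,0,0],[0.045,0,0,0,0],[0.045,0,0,0,0],[0.045,0,0,0,0],[0.045,0,0,0,0],[0.045,0,0,-0.01,0],[0.045,0,0,-0.03,0],[0.045,0,0,-0.06,0],[0.045,0,0,-0.09,0],[0.045,0,0,-0.1,0],[0.045,0,0,-0.1,0],[0.045,0,0,-0.1,0]]]'; python3 -c "
from h import *
go(.551,.161,.0457,79.4)
crop(grab_frame('scene'),'pics/s21.png',160,140,240,200,9)
for z in(.066,.094):print((proj('scene',[.5508,.1613,z])-[160,140])*9)"
```

```text
t: 23.9
eef_pos: [0.5512, 0.1612, 0.1466]
ee_rot: [-3.14, -0.004, 1.385]
force: [0.1, 0.5, -1.0]
width: 0.045
shift m [-0.0007  0.      0.1009] turn -0.07 | pos [0.5512 0.1612 0.1466] rpy [-3.1402 -0.004   1.3845] F [ 0.1  0.5 -1. ] w 0.045 t 23.9 q [ 0.62  0.23 -0.29 -0.   -1.05 -2.38]
[282.57310354 453.66760334]
[274.62694247 371.52874167]
```

View pics/s21.png

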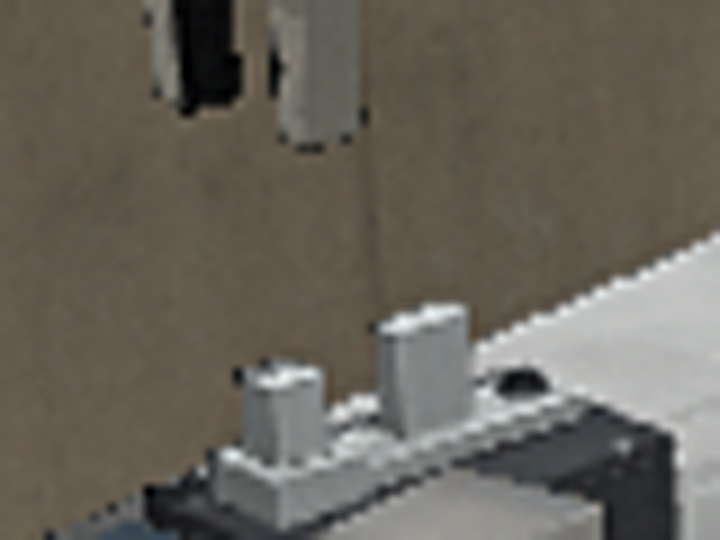

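```bash
python3 -c "
from h import *
im=grab_frame('top');cv2.imwrite('pics/t22.png',im)"
```

```text
(no output)
```

View pics/t22.png

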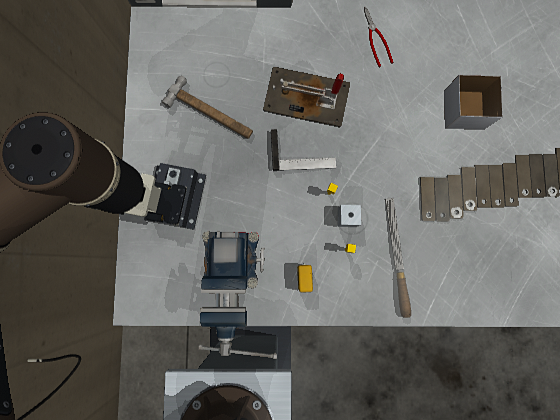

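The stand at (350,215) is empty. The square (300,160), file (400,260), tape (305,278) and both yellow pins are where they started. The gripper is open and clear of the work, so I am handing in.

```bash
python3 -c "
from station import arm
print(arm.job_done(), arm.get_state()['t'])"
```

```text
the job is handed in; nothing more can be done
the job is handed in; nothing more can be done
```

I handed the job in at about 24 s of the 58 s allowed. The gate lies on the deck and the hinge pin is pushed through the eye and the knuckle. `job_done` gave no verdict.

**Gate:** I set it along the deck at about −11°, matching the jig's own angle. From the camera its hole is within about 3 mm of the slot centre.

**Pin:** I took the steel pin from the stand and left the two yellow ones alone. It found the bore without any searching and stopped at the height predicted for a flush head. The wrist reading was at most about 8 N, against the 40 N limit.

**Last checks:**
- The scene picture shows the gate flat and the head sitting on the eye.
- The top picture shows the stand empty, and the square, file, tape measure and yellow pins where they started.
- The gripper is open and about 10 cm clear.

**What was off or unproven:**
- **Units slip:** in the first moves I typed millimetres where the rows take metres. The arm ran at its speed cap until the rows ended, high above the table, and hit nothing.
- **Tool height:** the fingertips showed about 25 mm higher in the pictures than the reported tool height. I set heights from the pictures, the grasps and contact instead.
- **Spring ball:** I felt no clear 5 to 10 N step, only about 2 N at the end of one step. That the pin is past the ball rests on its depth, not on feel.

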